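# Pry the dust cover off a fingerprint scanner

### The job

Uncover the fingerprint scanner's glass for cleaning: with the blade of the red-handled pry tool under the cover's yellow-marked notch, pry up that end of the black snap-fit cover until it pops free; keep your fingers off the cover until then. Lay the tool back on the blue mat, lift the cover off and lay it flat in the white tray, same side up. Touch the glass with neither blade nor fingers, and leave the bottle, the mug and the tin alone.

Things in the scene. Friction and masses are not known exactly. Their poses are not given: they have to be found in the camera images.
- scanner: Fixed silver cabinet, 220 (x) x 240 (y) x 110 mm high, flat top (the deck). Origin: centre of its underside, on the desk; z up. Its -x side, the front, faces the robot (yaw within 0.3 rad). The cover sits on the deck, centred at x = -18 mm, y = 0; else the deck is bare.
- deck_edge (a point): Middle of the deck's front edge, scanner x = -110 mm, 110 mm over the desk; axes as the scanner's. The bare deck from here to the cover's notched face is 54 mm deep: a blade in the notch can be levered over this edge by pressing the handle down.
- platen: Green glass under the cover, 56 x 36 x 2 mm, its top 11 mm over the deck; origin: centre of the covered block (scanner x = -18 mm, y = 0), 9 mm over the deck. It lies on a fixed dark steel block whose front face is 10.5 mm behind the cover's notched face and stops a blade pushed into the notch. Touch the glass with neither blade nor fingers.
- snaps (a point): Midpoint of two spring noses, one in each long side of that block, 15 mm behind the notched face, hidden by the cover. They hold down the cover's notched end: about 10 N to lift it; the other end only rests. Raised about 8 mm, the notched edge pops over the noses and stays up by itself, 9 to 12 mm higher than fitted; pressed down with 10 N or more it snaps shut again.
- cover_center (a point): Centre (half-way up, 8 mm over its underside) of the loose black dust cover, a cap open below, 76 (x) x 60 (y) x 16 mm high, about 60 g; axes as the scanner's while fitted. It stands on the deck, 16 mm proud. Once popped it rests tilted 0.12 to 0.15 rad, notched end up; it can then be gripped across its 60 mm width from above and lifts off freely.
- cover_notch (a point): Middle of the upper edge of the notch in the cover's -x face: the edge that the blade lifts. The notch is a slot 24 mm wide (y) from the deck up to this edge, 7 mm over the deck while fitted; its ceiling is 8 mm deep in +x. 38 mm from the cover's centre. A yellow patch on the cover's top and front marks it. Axes as the cover's.
- tool_grip (a point): Centre (half-way up) of the handle of the loose flat-blade pry tool, about 90 g. The handle is a red bar with black bands, 90 long (x) x 16 wide (y) x 22 mm high (z). The x axis points along the tool to the blade. At the start it lies flat on the mat, this point 11 mm over the mat's top, the blade pointing away from the robot.
- tool_tip (a point): Front end of the tool's straight steel blade, mid-width and mid-thickness, 125 mm from the handle's centre along the tool's x and at the same height. The blade is 80 mm long from the handle's end, 12 wide, 2 mm thick, flat side level. Axes as the tool's.
- mat: Fixed blue service mat, 230 (x) x 130 (y) x 3 mm thick on the desk; origin: centre of its underside. It lies to the robot's left or right of the scanner, tray on the other side.
- tray: Fixed white open tray, outside 150 (x) x 170 (y) x 22 mm high, walls and floor 4 mm thick; origin: centre of its underside on the desk.
- cleaner: Bystander: white bottle with blue cap, 48 mm across, 130 mm high, loose; origin at the centre of its foot.
- mug: Bystander: blue mug, 76 mm across plus handle, 85 mm high, loose; origin at the centre of its foot.
- tin: Bystander: dark round tin, 50 mm across, 22 mm high, loose, in front of the scanner; origin at the centre of its foot.
There are look-alikes about, which are no part of the job. Of the things that look like the tray, the largest one is meant.

How it is judged (in metres and radians):
On the way, in this order (a step that is already met when the one before it is completed fails the run):
1. the blade is under the notch and has begun to lift the notched end of the cover (tool pressing on the cover, notched edge 2 mm up) (horizontal distance between cover_center and platen below 0.03 m and contact force between tool and cover above 1 N and z of cover_notch in the frame of scanner above 0.119 m).
2. the notched end has popped free of the snaps (notched edge 8.5 mm up, cover still over the glass) (horizontal distance between cover_center and platen below 0.03 m and z of cover_notch in the frame of scanner above 0.1255 m), for 0.1 s.
At the end, for the whole second after the job is handed in: The cover lies flat on the tray's floor, right side up (within 0.1 rad, its centre under 18 mm over the desk and within 50 mm in x and 60 mm in y of the tray's centre), the tool lies on the mat (its handle's centre over the mat and under 20 mm high), both at rest (x of cover_center in the frame of tray between -0.05 and 0.05 m and y of cover_center in the frame of tray between -0.06 and 0.06 m and z of cover_center in the frame of tray below 0.018 m and angle between cover_center's own z axis and vertical below 0.1 rad and x of tool_grip in the frame of mat between -0.115 and 0.115 m and y of tool_grip in the frame of mat between -0.065 and 0.065 m and z of tool_grip in the frame of mat below 0.02 m and linear speed of each of cover, tool below 0.02 m/s); the robot touches nothing.
It fails at once if the fingers take hold of the cover while it is still snapped on (horizontal distance between cover_center and platen below 0.03 m and z of cover_notch in the frame of scanner below 0.123 m and contact force between the fingers and cover above 1 N).
It fails at once if the blade, the tool or the fingers press on the glass (contact force between any of tool, the fingers and platen above 1 N).
It fails at once if the bottle, the mug or the tin is pushed more than 20 mm or tipped (distance of any of cleaner, mug, tin from where it was at the start of the episode above 0.02 m or angle between any of cleaner, mug, tin's own z axis and vertical above 0.4 rad).
It also fails if it takes over 62 s, if anything falls off the work surface, if the arm or the gripper's body presses on something with over 40 N, if the wrist force passes 120 N, or if a joint passes its speed limit or range.

### The arm

A 6-joint arm with a two-finger parallel gripper is mounted at the origin on the work surface. World frame = base frame: x ahead of the robot, y to its left, z up, the work surface at z = 0. Lengths are in m, angles in degrees, forces in N, time in s.
With the tool pointing down it reaches from about 0.375 to 0.9 m from the base axis. Payload 3.1 kg.
Tool frame: the origin (TCP) lies midway between the tips of the shut fingers; the grasp point (between the pads) lies bot.hold_point_z behind it (bot.hold_point_z is the distance from the TCP to the grasp point, in m); z points along the fingers, y is the direction in which the jaws open and shut (so a half turn about z gives the same grasp; the last joint's range is limited). The gripper opens to 87 mm and grips with 3 to 60 N. Pads are 19 mm wide; open, the fingers measure 117 mm over their backs; the gripper's body (75 mm by 190 mm) begins 51 mm behind the grasp point.
Start: joints at [59.674, 30.224, 82.088, -0, 67.689, -10.227], TCP at [0.215, 0.587, 0.223] pointing down, gripper open.
Joint ranges: [-176.69, 176.69], [-43.24, 126.21], [12.49, 139.97], [-82, 262], [0, 151.66], [-163.58, 163.58]. Speed limits (degrees/s): [159.86, 159.86, 180, 180, 180, 180].

### API

Orientations are given as a 3x3 rotation matrix whose columns are the frame's x, y, z axes.
In Python, from rig import bot, vision, hand_in gives the robot as it stands. The module is installed in compiled form; this text tells all that it offers.
- The arm moves only by the shell command python3 -m handwheel 'ROWS'. ROWS is JSON, a list of rows, each an object of numbers: "hand": the gripper's target within -1 to 1 (fully open at 1, half-way at 0, shut at -1); "dx", "dy", "dz": the shift along the world's x, y, z in cm; "wx", "wy", "wz": the turn, a rotation vector about the world's x, y, z in rad. In form: [{"hand": .., "dx": .., "dy": .., "dz": .., "wx": .., "wy": .., "wz": ..}, ...]. A call has 1 to 10 rows; each row shifts and turns the commanded pose from where the row before left it; what a row does not reach is not made up. A row lasts 1/10 s, in which the tool goes at most 50 mm and 8.59 degrees, less where a joint would pass 70% of its speed; a pose out of reach is approached as far as the arm can. A call with a gripper value outside its range is refused whole. The fingers move at their own pace and stop on an object; the grip force is fixed at half the most. Time passes only in rows, so rows that do not move let the fingers close. It gives the time, the measured TCP pose, the force and the opening at its end, in the units of the state.
- bot.read_state(): the state, without advancing time (a new reading comes with each control period).
- vision.capture(name): name is "scene" or "side" or "wrist"; returns (picture, depth): 384x512x3 uint8, red, green, blue; 384x512 float32, m along the optical axis (not along the pixel's ray), 0 where there is no reading.
- vision.get_calibration(name): a dict with "fx", "fy", "cx", "cy" (pixels), "rvec" (rotation vector, rad) and "tvec" (3), from world to camera coordinates, as OpenCV has them. Camera axes: x right, y down, z forward; pixel columns grow to the right and rows downward; lengths in m; the calibration is good to about 2 mm. A picture is of the moment at which its call begins: read the wrist's pose just before it. get_calibration takes no time and is no camera call; for the wrist camera it gives the pose at the moment of the call.
- hand_in(): hands the job in, once; it reports no verdict.
The state is a dict: "time_s": time; "joint_positions": joint angles; "qvel": joint speeds; "tau": joint torques, N m; "position": TCP position; "tcp_rot": TCP orientation; "force": force on the tool from outside, world axes, zero at the start; "moment": the same for the moment, N m; "opening": opening from 0.0 (shut) to 1.0 (fully open).
Only numpy, scipy, OpenCV 4.12 (cv2) and the standard library are available. Lean on these libraries where they do the work, as an engineer would, in place of code of your own. Each camera call takes 0.05 s, during which the arm holds its last target.

## Working session

There is one attempt and no reset: what is moved stays moved. The work goes in short steps, Python scripts to look and compute and a shell command to move; the robot and the scene stay as the last step left them, time stands still between calls to the robot, and variables do not carry over. Pictures are saved under pics/ and viewed, and the job is handed in when it is done.

```bash
mkdir -p pics; ls; cat > h.py <<'E'
import numpy as np, cv2
from rig import bot, vision
def cap(n,save=None):
    c=vision.get_calibration(n); p,d=vision.capture(n)
    if save: cv2.imwrite('pics/'+save+'.png',p[:,:,::-1])
    return p,d,c
def ray(c,u,v):
    R=cv2.Rodrigues(np.array(c['rvec'],float))[0]; t=np.array(c['tvec'],float).ravel()
    o=-R.T@t; d=R.T@np.array([(u-c['cx'])/c['fx'],(v-c['cy'])/c['fy'],1.0]); return o,d
def onz(c,u,v,z):
    o,d=ray(c,u,v); return o+d*(z-o[2])/d[2]
def pts(c,d):
    R=cv2.Rodrigues(np.array(c['rvec'],float))[0]; t=np.array(c['tvec'],float).ravel()
    v,u=np.mgrid[:d.shape[0],:d.shape[1]]
    P=np.stack([(u-c['cx'])/c['fx']*d,(v-c['cy'])/c['fy']*d,d],-1)
    return (P-t)@R
def proj(c,X):
    return cv2.projectPoints(np.array(X,float).reshape(-1,3),np.array(c['rvec'],float),np.array(c['tvec'],float),np.array([[c['fx'],0,c['cx']],[0,c['fy'],c['cy']],[0,0,1.]]),None)[0].reshape(-1,2)
E
python3 - <<'E'
from h import *
for n in ['scene','side','wrist']:
    p,d,c=cap(n,n+'0'); np.savez('pics/%s0.npz'%n,p=p,d=d,**{k:np.array(v) for k,v in c.items()})
    print(n,np.round(ray(c,256,192),3),c['fx'])
s=bot.read_state();print(s, bot.hold_point_z)
E
```

```text
pics
scene [[ 1.32  -0.165  0.979]
 [-0.696  0.064 -0.715]] 422.92345921790155
side [[ 0.417  0.718  1.065]
 [ 0.055 -0.634 -0.771]] 385.30850428285476
wrist [[ 0.15   0.61   0.384]
 [ 0.218 -0.079 -0.973]] 330.05662485869567
{'time_s': 0.15, 'joint_positions': array([ 5.96721852e+01,  3.02681197e+01,  8.21390721e+01, -5.73490016e-04,
        6.76878307e+01, -1.02264759e+01]), 'qvel': array([-0.12349089, -0.13164744, -0.09762589, -0.06908458, -0.04356623,
        0.01309722]), 'tau': array([ 5.96585287e-04, -4.40432560e+01, -1.76842600e+01,  6.33319491e-02,
        5.52970846e-02, -1.04945807e-04]), 'position': array([0.21448536, 0.58645857, 0.22178403]), 'tcp_rot': array([[-9.39087411e-01,  3.43677387e-01, -8.29438661e-04],
       [ 3.43678269e-01,  9.39086356e-01, -1.43617194e-03],
       [ 2.85334708e-04, -1.63375104e-03, -9.99998625e-01]]), 'force': array([-0.17594416,  0.45639249, -0.46187634]), 'moment': array([0.00835736, 0.03522784, 0.00907155]), 'opening': 1.0010460527827914} 0.0187
```

View pics/scene0.png

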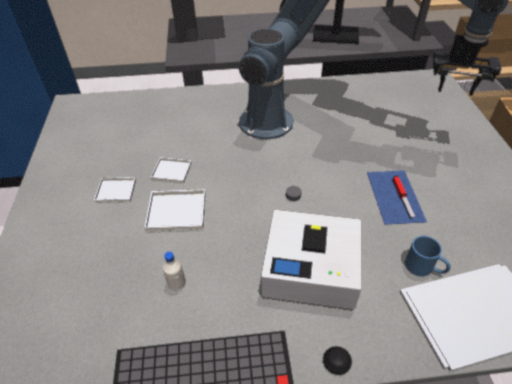

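View pics/side0.png

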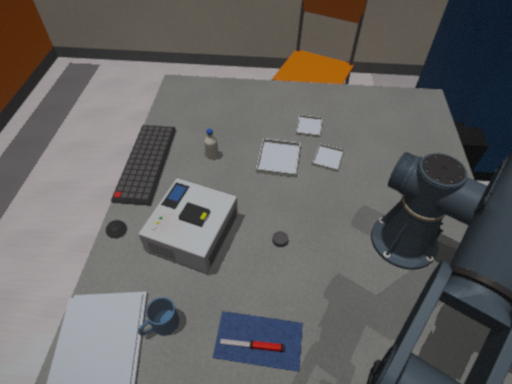

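View pics/wrist0.png

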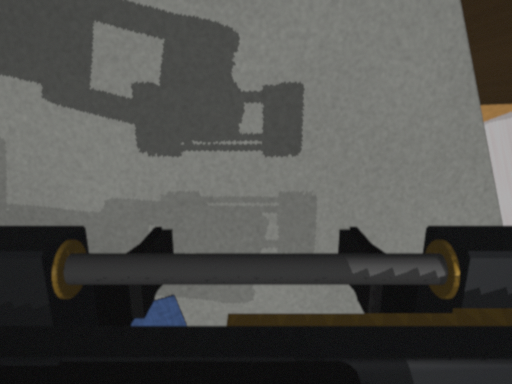

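Scene view: the red tool on the blue mat is at (403,195) and the scanner with its black cover and yellow mark at (315,238). The large tray is at (176,210), with smaller trays at (171,170) and (115,189). The tin is at (293,193), the mug at (424,257) and the bottle at (173,272). Next I measure them.

```bash
cat > m.py <<'E'
from h import *
def load(n):
    z=np.load('pics/%s0.npz'%n); return z['p'],z['d'],{k:z[k] for k in ['fx','fy','cx','cy','rvec','tvec']}
def rect(mask): 
    cs,_=cv2.findContours(mask.astype(np.uint8),cv2.RETR_EXTERNAL,cv2.CHAIN_APPROX_NONE)
    return max(cs,key=cv2.contourArea)[:,0]
def fit(xy):
    r=cv2.minAreaRect((np.array(xy)*1000).astype(np.float32)); return r
for n in ['scene','side']:
    p,d,c=load(n); P=pts(c,d); h=cv2.cvtColor(p,cv2.COLOR_RGB2HSV); H,S,V=[h[...,i].astype(int) for i in range(3)]
    X,Y,Z=P[...,0],P[...,1],P[...,2]; ok=d>0
    print(n)
    work=ok&(X>0.25)&(X<1)&(abs(Y)<.75)
    red=work&((H<8)|(H>172))&(S>150)&(V>90)&(Y>0.1)
    q=rect(red); w=np.array([onz(c,u,v,0.025)[:2] for u,v in q]); print('red',fit(w),np.median(Z[red]))
    blue=work&(H>100)&(H<125)&(S>120)&(Z<0.02)&(Y>0.1)
    blue=cv2.morphologyEx(blue.astype(np.uint8),cv2.MORPH_CLOSE,np.ones((9,9)))
    q=rect(blue); w=np.array([onz(c,u,v,0.003)[:2] for u,v in q]); print('mat',fit(w))
    deck=work&(Z>0.1)&(Z<0.135)&(Y<0.25)&(Y>-.25)
    w=P[deck]; print('deck z',np.median(w[:,2])); 
    q=rect(deck); w=np.array([onz(c,u,v,0.11)[:2] for u,v in q]); print('deck',fit(w))
    yel=work&(H>20)&(H<35)&(S>150)&(V>120)&(Y<.2)&(Y>-.2)&(Z>.09)
    q=rect(yel); w=np.array([onz(c,u,v,0.126)[:2] for u,v in q]); print('yel',fit(w),q.mean(0),np.median(Z[yel]))
    cov=deck&(V<60); cov=cv2.morphologyEx(cov.astype(np.uint8),cv2.MORPH_OPEN,np.ones((2,2)))
    for cc in cv2.findContours(cov,cv2.RETR_EXTERNAL,cv2.CHAIN_APPROX_NONE)[0]:
        if cv2.contourArea(cc)>60:
            w=np.array([onz(c,u,v,0.126)[:2] for u,v in cc[:,0]]); print('cov',fit(w),cc[:,0].mean(0))
    wh=work&(S<45)&(V>170)&(Z<0.05)&(Y<-.05)
    for cc in cv2.findContours(wh.astype(np.uint8),cv2.RETR_EXTERNAL,cv2.CHAIN_APPROX_NONE)[0]:
        if cv2.contourArea(cc)>150:
            w=np.array([onz(c,u,v,0.022)[:2] for u,v in cc[:,0]]); print('tray',fit(w),cc[:,0].mean(0))
    for nm,m in [('bottle',work&(Z>.03)&(Y<-.2)&(X>.6)),('mug',work&(Z>.03)&(Y>.15)&(X>.6)),('tin',work&(Z>.008)&(Z<.04)&(abs(Y)<.15)&(X<.65)&(V<80))]:
        w=P[m]; 
        if len(w): print(nm,np.round(np.percentile(w,[2,50,98],axis=0),3).tolist())
E
python3 m.py
```

```text
scene
red ((421.4857177734375, 376.6095275878906), (19.260805130004883, 82.3583755493164), 87.42900848388672) 0.024799718593839296
mat ((485.748291015625, 332.2057189941406), (59.74374008178711, 100.80498504638672), 84.79800415039062)
deck z 0.11026959745646778
deck ((687.7727661132812, 37.08245849609375), (238.84825134277344, 226.43446350097656), 74.13126373291016)
yel ((638.093505859375, 51.25046920776367), (23.366479873657227, 10.134048461914062), 78.66474151611328) [315.28571429 227.38095238] 0.12592312324599572
cov ((765.156005859375, 1.3521366119384766), (22.497028350830078, 40.37042999267578), 74.37145233154297) [305.93181818 270.13636364]
cov ((676.352294921875, 42.168949127197266), (52.698509216308594, 76.83493041992188), 73.88607025146484) [315.17241379 239.89655172]
tray ((419.732177734375, -332.7784118652344), (175.462158203125, 163.7392578125), 84.7186508178711) [171.31623932 203.69230769]
tray ((315.44268798828125, -527.9256591796875), (114.54721069335938, 101.4023208618164), 85.23866271972656) [113.31360947 187.73964497]
bottle [[0.671, -0.346, 0.033], [0.693, -0.323, 
[... 737 characters left out ...]
90039), (59.16511535644531, 74.97163391113281), 74.3021469116211) [195.5375 215.1125]
cov ((741.0501098632812, 18.476449966430664), (22.898609161376953, 40.36216354370117), 73.96826171875) [171.      204.03125]
tray ((420.955810546875, -319.4793701171875), (138.82290649414062, 133.25762939453125), 85.77722930908203) [278.52136752 157.70940171]
tray ((307.2217712402344, -512.0973510742188), (83.93212127685547, 86.63259887695312), 84.76749420166016) [308.71875  125.484375]
bottle [[0.66, -0.333, 0.031], [0.68, -0.313, 0.08], [0.705, -0.299, 0.133]]
mug [[0.604, 0.151, 0.032], [0.682, 0.18, 0.073], [0.747, 0.384, 0.112]]
tin [[0.379, -0.036, 0.011], [0.549, 0.052, 0.024], [0.599, 0.143, 0.039]]
```

```bash
python3 - <<'E'
import cv2
a=cv2.imread('pics/scene0.png');
x=cv2.resize(a[165:225,365:430],None,fx=6,fy=6,interpolation=cv2.INTER_CUBIC)
y=cv2.resize(a[205:310,255:370],None,fx=3.4,fy=3.4,interpolation=cv2.INTER_CUBIC)
import numpy as np
h=max(x.shape[0],y.shape[0]);f=lambda i:np.vstack([i,np.zeros((h-i.shape[0],i.shape[1],3),np.uint8)])
cv2.imwrite('pics/crop1.png',np.hstack([f(x),f(y)]))
E
```

```text
(no output)
```

View pics/crop1.png

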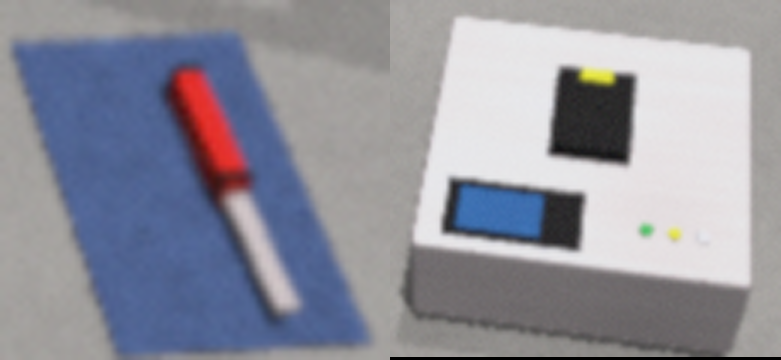

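The crop confirms the tool (red handle, steel blade), and the cover's yellow notch facing the robot. The candidates are as follows:
- **Trays:** (176,210), (171,170) and (115,189). The largest, at (176,210), is the one meant.
- **Red things:** the tool at (403,195) and a red keyboard key at (283,379). I take the tool.
- **Black things on the deck:** the cover at (315,240) and the display at (292,268). I take the cover with the yellow mark.

Next is a wrist look at the tool.

```bash
python3 -m handwheel '[{"hand":1,"dx":1,"dy":-2.5,"wz":0.05},{"hand":1,"dx":1,"dy":-2.5,"wz":0.05},{"hand":1,"dx":1,"dy":-2.5,"wz":0.05},{"hand":1,"dx":1,"dy":-2.5,"wz":0.05},{"hand":1,"dx":1,"dy":-2.5,"wz":0.05},{"hand":1,"dx":1,"dy":-2.5,"wz":0.05},{"hand":1,"dx":1,"dy":-2.5},{"hand":1,"dx":1,"dy":-2.5},{"hand":1},{"hand":1}]'
python3 - <<'E'
from h import *
s=bot.read_state();print(s['position'],s['tcp_rot'].round(3).tolist())
p,d,c=cap('wrist','w1'); np.savez('pics/w1.npz',p=p,d=d,**{k:np.array(v) for k,v in c.items()})
print(proj(c,s['position']))
E
```

```text
[0.21448536 0.58645857 0.22178403] [[-0.939, 0.344, -0.001], [0.344, 0.939, -0.001], [0.0, -0.002, -1.0]]
[[255.5824781  246.63066113]]invalid input
```

View pics/w1.png

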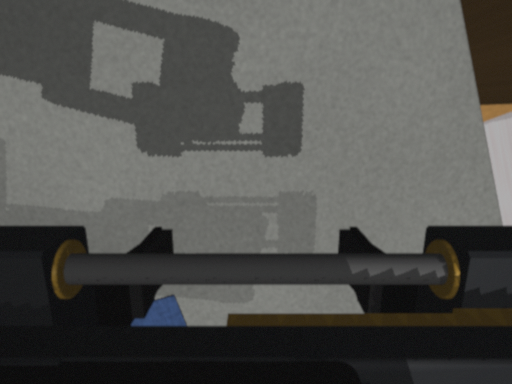

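```bash
python3 -m handwheel '[{"hand":1,"dx":3,"dy":-2.5,"dz":0,"wx":0,"wy":0,"wz":0.05},{"hand":1,"dx":3,"dy":-2.5,"dz":0,"wx":0,"wy":0,"wz":0.05},{"hand":1,"dx":3,"dy":-2.5,"dz":0,"wx":0,"wy":0,"wz":0.05},{"hand":1,"dx":3,"dy":-2.5,"dz":0,"wx":0,"wy":0,"wz":0.05},{"hand":1,"dx":3,"dy":-2.5,"dz":0,"wx":0,"wy":0,"wz":0.05},{"hand":1,"dx":3,"dy":-2.5,"dz":0,"wx":0,"wy":0,"wz":0.06},{"hand":1,"dx":3,"dy":-2.5,"dz":0,"wx":0,"wy":0,"wz":0},{"hand":1,"dx":3,"dy":-2.5,"dz":0,"wx":0,"wy":0,"wz":0},{"hand":1,"dx":3,"dy":-0.7,"dz":0,"wx":0,"wy":0,"wz":0},{"hand":1,"dx":0,"dy":0,"dz":0,"wx":0,"wy":0,"wz":0}]'
python3 - <<'E'
from h import *
s=bot.read_state();print(s['position'],s['tcp_rot'].round(3).tolist())
p,d,c=cap('wrist','w2'); np.savez('pics/w2.npz',p=p,d=d,**{k:np.array(v) for k,v in c.items()})
print(proj(c,s['position']))
E
```

```text
time_s: 1.2
position: [0.4893, 0.3783, 0.2225]
tcp_rot: [[-0.999, 0.045, 0.003], [0.045, 0.999, 0.001], [-0.003, 0.001, -1.0]]
force: [0.9, -0.2, 0.1]
opening: 0.998
[0.48929115 0.3782864  0.22253017] [[-0.999, 0.045, 0.003], [0.045, 0.999, 0.001], [-0.003, 0.001, -1.0]]
[[255.4076878  246.62262666]]
```

View pics/w2.png

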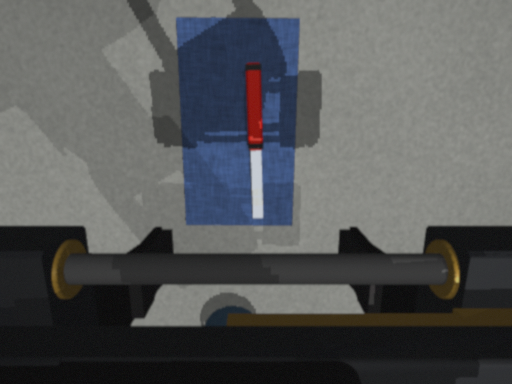

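The wrist view shows the tool on the mat, with the handle from (253,63) to (255,149) and the blade tip at (258,218). The mat spans (177–299, 17–225).

```bash
python3 - <<'E'
from h import *
z=np.load('pics/w2.npz'); p,d=z['p'],z['d']; c={k:z[k] for k in ['fx','fy','cx','cy','rvec','tvec']}
h=cv2.cvtColor(p,cv2.COLOR_RGB2HSV); H,S,V=[h[...,i].astype(int) for i in range(3)]
roi=np.zeros(H.shape,bool); roi[20:224,180:296]=1
def big(m):
    cs=cv2.findContours(m.astype(np.uint8),cv2.RETR_EXTERNAL,cv2.CHAIN_APPROX_NONE)[0]; return max(cs,key=cv2.contourArea)[:,0]
nb=roi&~((H>95)&(H<130)&(S>90))
for nm,m,zz in [('red',roi&((H<10)|(H>170))&(S>120),.025),('blade',roi&(S<60)&(V>120),.015),('handle+blade',nb,.02)]:
    q=big(m); w=np.array([onz(c,u+.0,v+.0,zz)[:2]*1000 for u,v in q]).astype(np.float32)
    print(nm,cv2.minAreaRect(w),w[:,0].min(),w[:,0].max(),q.min(0),q.max(0))
for u,v,zz in [(253,63,.025),(255,150,.025),(258,218.5,.015),(178,17,.003),(299,18,.003),(293,225,.003),(186,225,.003)]:
    print(u,v,onz(c,u,v,zz).round(4))
E
```

```text
red ((416.4154052734375, 380.5375061035156), (15.839920997619629, 76.21641540527344), 89.39362335205078) 378.26947 454.56424 [246  69] [262 144]
blade ((501.8529052734375, 379.4089050292969), (13.615920066833496, 79.83551025390625), 89.87615966796875) 461.93536 541.7785 [250 150] [263 218]
handle+blade ((455.06805419921875, 379.86370849609375), (18.62826156616211, 170.11822509765625), 89.26567077636719) 369.97165 540.1885 [244  61] [263 218]
253 63 [0.3727 0.3815 0.025 ]
255 150 [0.4608 0.3796 0.025 ]
258 218.5 [0.5422 0.3794 0.015 ]
178 17 [0.3215 0.3054 0.003 ]
299 18 [0.3281 0.4316 0.003 ]
293 225 [0.5565 0.4217 0.003 ]
186 225 [0.5505 0.2913 0.003 ]
```

```bash
python3 -m handwheel '[{"hand":1,"dx":-2,"dy":0.1,"dz":-2,"wx":0,"wy":0,"wz":0.03},{"hand":1,"dx":-2,"dy":0.1,"dz":-3,"wx":0,"wy":0,"wz":0},{"hand":1,"dx":-2,"dy":0,"dz":-3,"wx":0,"wy":0,"wz":0},{"hand":1,"dx":-1.6,"dy":0,"dz":-3,"wx":0,"wy":0,"wz":0},{"hand":1,"dx":0,"dy":0,"dz":-3,"wx":0,"wy":0,"wz":0},{"hand":1,"dx":0,"dy":0,"dz":-2.5,"wx":0,"wy":0,"wz":0},{"hand":1,"dx":0,"dy":0,"dz":-2,"wx":0,"wy":0,"wz":0},{"hand":1,"dx":0,"dy":0,"dz":-1.5,"wx":0,"wy":0,"wz":0},{"hand":1,"dx":0,"dy":0,"dz":-1,"wx":0,"wy":0,"wz":0},{"hand":1,"dx":0,"dy":0,"dz":0,"wx":0,"wy":0,"wz":0}]'
```

```text
time_s: 2.25
position: [0.4071, 0.3818, 0.0114]
tcp_rot: [[-1.0, 0.01, -0.003], [0.01, 1.0, -0.002], [0.003, -0.002, -1.0]]
force: [0.1, 0.6, 0.8]
opening: 0.998
```

```bash
python3 -m handwheel '[{"hand":1,"dx":0,"dy":0,"dz":-0.3,"wx":0,"wy":0,"wz":0},{"hand":1,"dx":0,"dy":0,"dz":0,"wx":0,"wy":0,"wz":0}]'
```

```text
time_s: 2.45
position: [0.4089, 0.3823, 0.0101]
tcp_rot: [[-1.0, 0.011, 0.001], [0.011, 1.0, 0.001], [-0.001, 0.001, -1.0]]
force: [-0.2, -0.5, -0.1]
opening: 1.002
```

```bash
python3 -m handwheel '[{"hand":1,"dx":0.3,"dy":-0.15,"dz":-0.3,"wx":0,"wy":0,"wz":0},{"hand":1,"dx":0,"dy":0,"dz":0,"wx":0,"wy":0,"wz":0},{"hand":-1,"dx":0,"dy":0,"dz":0,"wx":0,"wy":0,"wz":0},{"hand":-1,"dx":0,"dy":0,"dz":0,"wx":0,"wy":0,"wz":0},{"hand":-1,"dx":0,"dy":0,"dz":0,"wx":0,"wy":0,"wz":0},{"hand":-1,"dx":0,"dy":0,"dz":0,"wx":0,"wy":0,"wz":0},{"hand":-1,"dx":0,"dy":0,"dz":0,"wx":0,"wy":0,"wz":0},{"hand":-1,"dx":0,"dy":0,"dz":0,"wx":0,"wy":0,"wz":0}]'
```

```text
time_s: 3.25
position: [0.4117, 0.3804, 0.0065]
tcp_rot: [[-1.0, 0.011, -0.0], [0.011, 1.0, -0.0], [0.0, -0.0, -1.0]]
force: [-0.4, 0.1, 0.2]
opening: 0.54
```

```bash
python3 -m handwheel '[{"hand":-1,"dx":0,"dy":0,"dz":0,"wx":0,"wy":0,"wz":0},{"hand":-1,"dx":0,"dy":0,"dz":0,"wx":0,"wy":0,"wz":0},{"hand":-1,"dx":0,"dy":0,"dz":0,"wx":0,"wy":0,"wz":0},{"hand":-1,"dx":0,"dy":0,"dz":0,"wx":0,"wy":0,"wz":0},{"hand":-1,"dx":0,"dy":0,"dz":0,"wx":0,"wy":0,"wz":0},{"hand":-1,"dx":0,"dy":0,"dz":0,"wx":0,"wy":0,"wz":0},{"hand":-1,"dx":0,"dy":0,"dz":0,"wx":0,"wy":0,"wz":0}]'
```

```text
time_s: 3.95
position: [0.4117, 0.3804, 0.0065]
tcp_rot: [[-1.0, 0.011, 0.0], [0.011, 1.0, 0.0], [-0.0, 0.0, -1.0]]
force: [1.0, -0.2, -0.3]
opening: 0.182
```

```bash
python3 -m handwheel '[{"hand":-1,"dx":0,"dy":0,"dz":2,"wx":0,"wy":0,"wz":0},{"hand":-1,"dx":0,"dy":0,"dz":4,"wx":0,"wy":0,"wz":0},{"hand":-1,"dx":0,"dy":0,"dz":4,"wx":0,"wy":0,"wz":0},{"hand":-1,"dx":0,"dy":0,"dz":4,"wx":0,"wy":0,"wz":0},{"hand":-1,"dx":0,"dy":0,"dz":4,"wx":0,"wy":0,"wz":0},{"hand":-1,"dx":0,"dy":-2,"dz":4,"wx":0,"wy":0,"wz":0},{"hand":-1,"dx":1,"dy":-3,"dz":3,"wx":0,"wy":0,"wz":-0.04},{"hand":-1,"dx":3,"dy":-3,"dz":2,"wx":0,"wy":0,"wz":-0.04},{"hand":-1,"dx":3,"dy":-3,"dz":1,"wx":0,"wy":0,"wz":-0.04},{"hand":-1,"dx":3,"dy":-3,"dz":0,"wx":0,"wy":0,"wz":-0.04}]' && python3 -m handwheel '[{"hand":-1,"dx":3,"dy":-3,"dz":0,"wx":0,"wy":0,"wz":-0.04},{"hand":-1,"dx":3,"dy":-3,"dz":0,"wx":0,"wy":0,"wz":-0.03},{"hand":-1,"dx":3,"dy":-3,"dz":0,"wx":0,"wy":0,"wz":-0.03},{"hand":-1,"dx":3,"dy":-3,"dz":0,"wx":0,"wy":0,"wz":0},{"hand":-1,"dx":3,"dy":-3,"dz":0,"wx":0,"wy":0,"wz":0},{"hand":-1,"dx":3,"dy":-3,"dz":0,"wx":0,"wy":0,"wz":0},{"hand":-1,"dx":3,"dy":-2.5,"dz":0,"wx":0,"wy":0,"wz":0},{"hand":-1,"dx":2,"dy":-1,"dz":0,"wx":0,"wy":0,"wz":0},{"hand":-1,"dx":2,"dy":0,"dz":0,"wx":0,"wy":0,"wz":0},{"hand":-1,"dx":0,"dy":0,"dz":0,"wx":0,"wy":0,"wz":0}]'
python3 - <<'E'
from h import *
s=bot.read_state();print(s['position'],s['tcp_rot'].round(3).tolist(),s['opening'])
p,d,c=cap('wrist','w3'); np.savez('pics/w3.npz',p=p,d=d,**{k:np.array(v) for k,v in c.items()})
E
```

```text
time_s: 4.95
position: [0.5132, 0.2396, 0.2888]
tcp_rot: [[-0.985, 0.171, 0.004], [0.171, 0.985, 0.001], [-0.004, 0.002, -1.0]]
force: [0.8, 0.4, -1.5]
opening: 0.186
time_s: 5.95
position: [0.7631, 0.0243, 0.2846]
tcp_rot: [[-0.963, 0.269, -0.001], [0.269, 0.963, 0.0], [0.001, 0.0, -1.0]]
force: [0.2, 0.1, -1.6]
opening: 0.185
[0.76313571 0.02431103 0.28460881] [[-0.963, 0.269, -0.001], [0.269, 0.963, 0.0], [0.001, 0.0, -1.0]] 0.18470044891004783
```

View pics/w3.png

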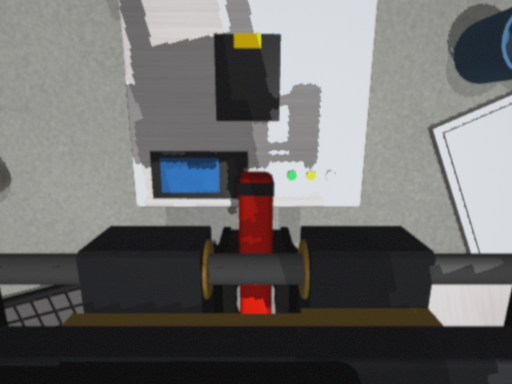

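The wrist view shows the cover at (215–280, 34–120), the yellow patch at (234–261, 34–48), the deck's rear edge at row 206, and the held handle's rear end at (256,175).

```bash
python3 - <<'E'
from h import *
z=np.load('pics/w3.npz'); p,d=z['p'],z['d']; c={k:z[k] for k in ['fx','fy','cx','cy','rvec','tvec']}
h=cv2.cvtColor(p,cv2.COLOR_RGB2HSV); H,S,V=[h[...,i].astype(int) for i in range(3)]
yel=(H>20)&(H<35)&(S>150)&(V>90); blk=(V<45)
roi=np.zeros(H.shape,bool); roi[28:128,205:290]=1
def big(m):
    cs=cv2.findContours(m.astype(np.uint8),cv2.RETR_EXTERNAL,cv2.CHAIN_APPROX_NONE)[0]; return max(cs,key=cv2.contourArea)[:,0]
for nm,m in [('cov',roi&(blk|yel)),('yel',roi&yel)]:
    q=big(m); w=np.array([onz(c,u,v,.126)[:2]*1000 for u,v in q]).astype(np.float32); print(nm,cv2.minAreaRect(w),q.min(0),q.max(0)); 
    print(cv2.boxPoints(cv2.minAreaRect(w)).round(1).tolist())
P=pts(c,d); print('z cover',np.median(P[60:110,230:265,2]),'deck',np.median(P[130:145,230:265,2]))
g=(S<40)&(V>100); 
for r in [60,100,150,190]:
  row=P[r,:,2]>0.1; k=np.where(row[80:400])[0]+80; print(r,k.min(),k.max(), onz(c,k.min(),r,.11).round(4),onz(c,k.max(),r,.11).round(4))
for col in [150,180,210,300,330]:
  k=np.where((P[100:225,col,2]>.1)&(P[100:225,col,2]<.13))[0]+100; print(col,k.max(),onz(c,col,k.max(),.11).round(4))
s=bot.read_state(); t=s['position'];R=s['tcp_rot']
red=((H<10)|(H>170))&(S>100)&(V>60); red[:165]=0; red[230:]=0
for v in [195,205,215,225]:
  k=np.where(red[v,230:285])[0]+230; print('handle',v,k.min(),k.max(),(R.T@(onz(c,(k.min()+k.max())/2,v,t[2]+.0185)-t)).round(4))
print('rear end',(R.T@(onz(c,256,172,t[2]+.0185)-t)).round(4), np.median(P[180:220,250:262,2])-t[2])
E
```

```text
cov ((665.1405639648438, 43.29689025878906), (56.82222366333008, 73.55180358886719), 74.44007110595703) [215  34] [277 119]
[[622.0999755859375, 25.799999237060547], [692.9000244140625, 6.099999904632568], [708.2000122070312, 60.79999923706055], [637.2999877929688, 80.5]]
yel ((635.3133544921875, 51.81534194946289), (24.2232608795166, 11.513679504394531), 74.44007110595703) [233  34] [260  48]
[[626.5, 41.70000076293945], [637.5999755859375, 38.599998474121094], [644.0999755859375, 61.900001525878906], [633.0, 65.0]]
z cover 0.12582739252462688 deck 0.10970596554702788
60 124 372 [ 0.6169 -0.0644  0.11  ] [0.6802 0.1628 0.11  ]
100 127 368 [ 0.6519 -0.0749  0.11  ] [0.7152 0.1523 0.11  ]
150 80 364 [ 0.6847 -0.1384  0.11  ] [0.7622 0.1393 0.11  ]
190 135 361 [ 0.7388 -0.0995  0.11  ] [0.8024 0.1284 0.11  ]
150 205 [ 0.7584 -0.09    0.11  ]
180 205 [ 0.7669 -0.0594  0.11  ]
210 205 [ 0.7754 -0.0288  0.11  ]
300 206 [0.8021 0.0627 0.11  ]
330 206 [0.8107 0.0934 0.11  ]
handle 195 240 254 [ 0.031  -0.0041 -0.0184]
handle 205 239 271 [ 0.0264 -0.0006 -0.0184]
handle 215 239 271 [ 0.0217 -0.0006 -0.0184]
handle 225 240 271 [ 0.0169 -0.0003 -0.0185]
rear end [ 0.0415 -0.0001 -0.0184] 0.018094654044703173
```

```bash
python3 -m handwheel '[{"hand":-1,"dx":-3,"dy":0.8,"dz":0,"wx":0,"wy":0,"wz":0},{"hand":-1,"dx":-4,"dy":1,"dz":0,"wx":0,"wy":0,"wz":0},{"hand":-1,"dx":-4,"dy":1,"dz":0,"wx":0,"wy":0,"wz":0},{"hand":-1,"dx":-4,"dy":1,"dz":0,"wx":0,"wy":0,"wz":0},{"hand":-1,"dx":-4,"dy":1,"dz":0,"wx":0,"wy":0,"wz":0},{"hand":-1,"dx":-4,"dy":1,"dz":-2,"wx":0,"wy":0,"wz":0},{"hand":-1,"dx":-3.3,"dy":0.8,"dz":-3,"wx":0,"wy":0,"wz":0},{"hand":-1,"dx":-2,"dy":0.5,"dz":-4,"wx":0,"wy":0,"wz":0},{"hand":-1,"dx":0,"dy":0,"dz":-3,"wx":0,"wy":0,"wz":0},{"hand":-1,"dx":0,"dy":0,"dz":-2,"wx":0,"wy":0,"wz":0}]' && python3 -m handwheel '[{"hand":-1,"dx":0,"dy":0,"dz":-1,"wx":0,"wy":0,"wz":0},{"hand":-1,"dx":0,"dy":0,"dz":0,"wx":0,"wy":0,"wz":0},{"hand":-1,"dx":0,"dy":0,"dz":0,"wx":0,"wy":0,"wz":0}]'
python3 - <<'E'
from h import *
s=bot.read_state();print(s['position'])
import cv2
for n in ['scene','side']:
    p,d,c=cap(n,n+'4'); np.savez('pics/%s4.npz'%n,p=p,d=d,**{k:np.array(v) for k,v in c.items()})
    t=s['position']+s['tcp_rot']@np.array([-.1295,0,-.0075]); q=proj(c,t)[0]; print(n,t,q)
    x,y=int(q[0]),int(q[1]); cv2.imwrite('pics/c4%s.png'%n,cv2.resize(p[max(y-60,0):y+60,x-65:x+65,::-1],None,fx=6,fy=5*1.0,interpolation=cv2.INTER_CUBIC))
E
```

```text
time_s: 7.0
position: [0.475, 0.0972, 0.1454]
tcp_rot: [[-0.964, 0.266, -0.004], [0.266, 0.964, 0.0], [0.004, -0.001, -1.0]]
force: [0.6, 0.4, -1.0]
opening: 0.178
time_s: 7.3
position: [0.4791, 0.0965, 0.1373]
tcp_rot: [[-0.964, 0.267, 0.001], [0.267, 0.964, -0.0], [-0.001, 0.0, -1.0]]
force: [-0.3, 0.3, -1.0]
opening: 0.181
[0.47906713 0.09654413 0.13730889]
scene [0.60384764 0.06193467 0.14495808] [317.45489789 212.48231061]
side [0.60384764 0.06193467 0.14495808] [212.11790274 215.17971121]
```

View pics/c4scene.png

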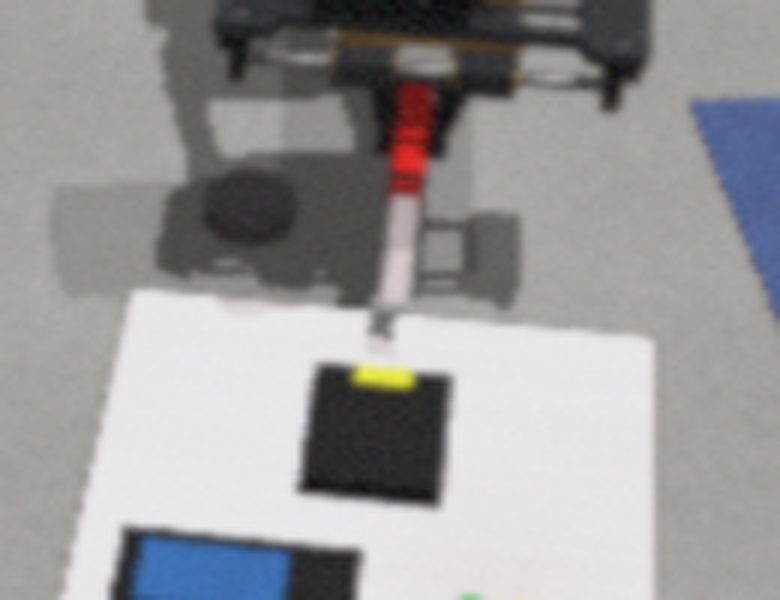

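View pics/c4side.png

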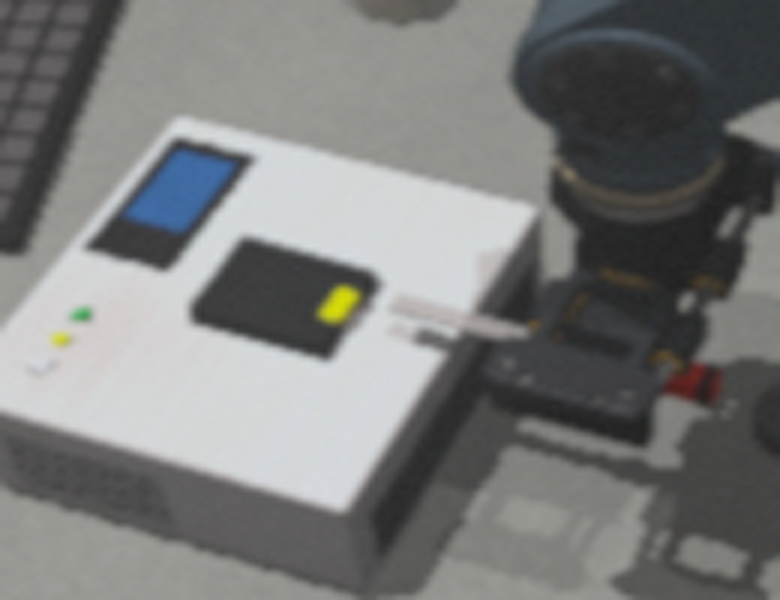

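```bash
python3 -m handwheel '[{"hand":-1,"dx":0,"dy":0,"dz":-1,"wx":0,"wy":0,"wz":0},{"hand":-1,"dx":0,"dy":0,"dz":-1,"wx":0,"wy":0,"wz":0},{"hand":-1,"dx":0,"dy":0,"dz":-0.8,"wx":0,"wy":0,"wz":0},{"hand":-1,"dx":0,"dy":0,"dz":-0.4,"wx":0,"wy":0,"wz":0},{"hand":-1,"dx":0,"dy":0,"dz":0,"wx":0,"wy":0,"wz":0},{"hand":-1,"dx":0,"dy":0,"dz":0,"wx":0,"wy":0,"wz":0}]'
```

```text
time_s: 8.0
position: [0.4787, 0.0964, 0.1043]
tcp_rot: [[-0.964, 0.268, -0.0], [0.268, 0.964, 0.0], [0.0, -0.0, -1.0]]
force: [0.9, 0.6, -1.2]
opening: 0.182
```

```bash
python3 -m handwheel '[{"hand":-1,"dx":0.5,"dy":-0.14,"dz":0.1,"wx":0,"wy":0,"wz":0},{"hand":-1,"dx":0.6,"dy":-0.17,"dz":0,"wx":0,"wy":0,"wz":0},{"hand":-1,"dx":0.6,"dy":-0.17,"dz":0,"wx":0,"wy":0,"wz":0},{"hand":-1,"dx":0.4,"dy":-0.12,"dz":0,"wx":0,"wy":0,"wz":0},{"hand":-1,"dx":0,"dy":0,"dz":0,"wx":0,"wy":0,"wz":0},{"hand":-1,"dx":0,"dy":0,"dz":0,"wx":0,"wy":0,"wz":0}]'
python3 - <<'E'
from h import *
s=bot.read_state();print(s['position'])
import cv2
for n in ['scene','side']:
    p,d,c=cap(n,n+'5')
    t=s['position']+s['tcp_rot']@np.array([-.1295,0,-.0075]); q=proj(c,t)[0]; print(n,t,q)
    x,y=int(q[0]),int(q[1]); cv2.imwrite('pics/c5%s.png'%n,cv2.resize(p[max(y-30,0):y+30,x-35:x+35,::-1],None,fx=10,fy=10,interpolation=cv2.INTER_CUBIC))
E
```

```text
time_s: 8.6
position: [0.4997, 0.0903, 0.1055]
tcp_rot: [[-0.964, 0.268, -0.0], [0.268, 0.964, 0.0], [0.0, -0.0, -1.0]]
force: [0.1, -0.4, -0.3]
opening: 0.184
[0.49965173 0.09034574 0.10548721]
scene [0.62442815 0.05567761 0.11293473] [315.66867826 226.49478646]
side [0.62442815 0.05567761 0.11293473] [206.62363564 219.22043386]
```

View pics/c5scene.png

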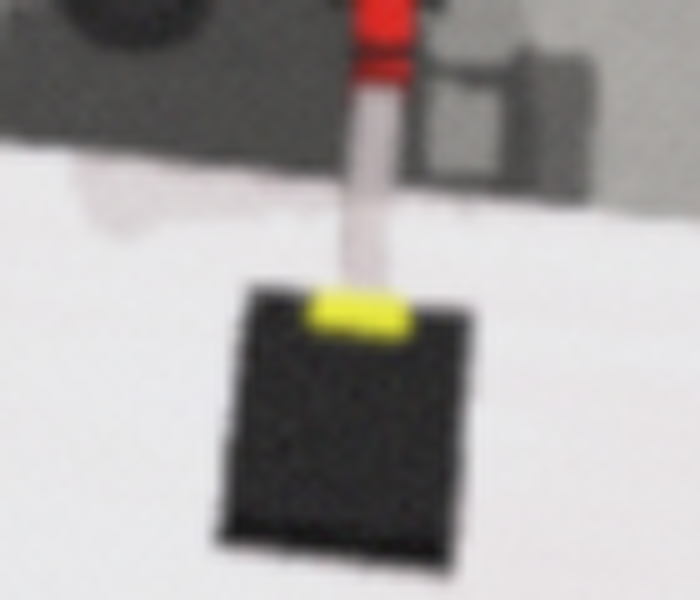

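View pics/c5side.png

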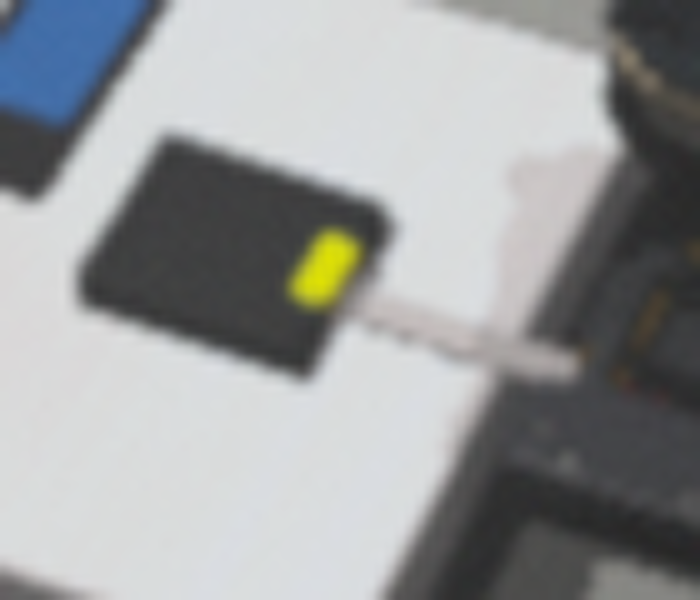

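```bash
python3 -m handwheel '[{"hand":-1,"dx":0.25,"dy":-0.07,"dz":0,"wx":0,"wy":0,"wz":0},{"hand":-1,"dx":0.25,"dy":-0.07,"dz":0,"wx":0,"wy":0,"wz":0},{"hand":-1,"dx":0.25,"dy":-0.07,"dz":0,"wx":0,"wy":0,"wz":0},{"hand":-1,"dx":0.2,"dy":-0.05,"dz":0,"wx":0,"wy":0,"wz":0},{"hand":-1,"dx":0,"dy":0,"dz":0,"wx":0,"wy":0,"wz":0},{"hand":-1,"dx":0,"dy":0,"dz":0,"wx":0,"wy":0,"wz":0}]'; python3 -m handwheel '[{"hand":-1,"dx":0.15,"dy":-0.04,"dz":0,"wx":0,"wy":0,"wz":0},{"hand":-1,"dx":0,"dy":0,"dz":0,"wx":0,"wy":0,"wz":0},{"hand":-1,"dx":0,"dy":0,"dz":0,"wx":0,"wy":0,"wz":0}]'
```

```text
time_s: 9.3
position: [0.5092, 0.0878, 0.1055]
tcp_rot: [[-0.964, 0.268, -0.0], [0.268, 0.964, 0.0], [0.0, -0.0, -1.0]]
force: [0.5, 0.2, -0.6]
opening: 0.175
time_s: 9.6
position: [0.5107, 0.0874, 0.1055]
tcp_rot: [[-0.964, 0.267, -0.0], [0.267, 0.964, 0.0], [0.0, -0.0, -1.0]]
force: [0.0, -0.0, -1.2]
opening: 0.182
```

```bash
for i in 1 2; do python3 -m handwheel '[{"hand":-1,"dx":0.15,"dy":-0.04,"dz":0,"wx":0,"wy":0,"wz":0},{"hand":-1,"dx":0,"dy":0,"dz":0,"wx":0,"wy":0,"wz":0},{"hand":-1,"dx":0,"dy":0,"dz":0,"wx":0,"wy":0,"wz":0}]' | grep -E 'posi|force'; done
```

```text
position: [0.5123, 0.087, 0.1055]
force: [-0.8, 0.2, -1.0]
position: [0.5138, 0.0866, 0.1056]
force: [-0.0, -0.8, -1.5]
```

```bash
python3 -m handwheel '[{"hand":-1,"dx":0.15,"dy":-0.04,"dz":0,"wx":0,"wy":0,"wz":0},{"hand":-1,"dx":0,"dy":0,"dz":0,"wx":0,"wy":0,"wz":0},{"hand":-1,"dx":0,"dy":0,"dz":0,"wx":0,"wy":0,"wz":0}]' | grep -E 'posi|force'
python3 - <<'E'
from h import *
s=bot.read_state();print(s['position'])
import cv2
for n in ['scene','side']:
    p,d,c=cap(n,n+'6')
    t=s['position']+s['tcp_rot']@np.array([-.1295,0,-.0075]); q=proj(c,t)[0]; print(n,t,q)
    x,y=int(q[0]),int(q[1]); cv2.imwrite('pics/c6%s.png'%n,cv2.resize(p[max(y-30,0):y+30,x-35:x+35,::-1],None,fx=10,fy=10,interpolation=cv2.INTER_CUBIC))
E
```

```text
position: [0.5145, 0.0863, 0.1054]
force: [-1.4, 0.5, -1.3]
[0.51454288 0.08633425 0.10542001]
scene [0.63933388 0.05169083 0.11273712] [315.3318481  231.03659174]
side [0.63933388 0.05169083 0.11273712] [202.01521492 217.80491173]
```

View pics/c6scene.png

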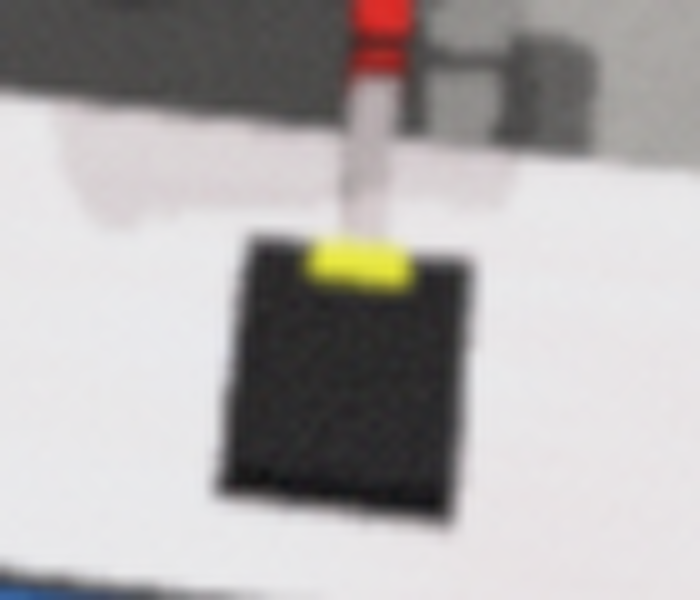

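View pics/c6side.png

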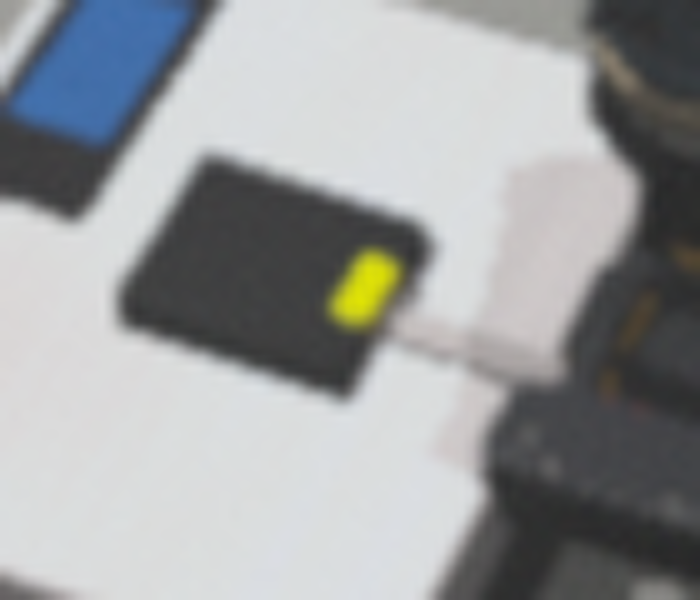

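```bash
python3 -m handwheel '[{"hand":-1,"dx":-0.2,"dy":0.05,"dz":-0.05,"wx":0,"wy":0,"wz":0},{"hand":-1,"dx":-0.14,"dy":0.04,"dz":-0.05,"wx":0,"wy":0,"wz":0},{"hand":-1,"dx":0,"dy":0,"dz":0,"wx":0,"wy":0,"wz":0},{"hand":-1,"dx":0,"dy":0,"dz":0,"wx":0,"wy":0,"wz":0}]'
python3 - <<'E'
import numpy as np
from rig import bot
s=bot.read_state();p=s['position']; U=np.array([.9634,-.2682,0]);print('u',p@U,'tip u',p@U+.1295)
E_=np.array([537.5,110]); prev=None
for th in np.arange(0,.36,.05):
    L=129.5-61.7/np.cos(th); f=np.array([np.cos(th),np.sin(th)]);n=np.array([-f[1],f[0]])
    T=E_-L*f-6.5*n
    d=T-(prev if prev is not None else [p@U*1000,p[2]*1000]); prev=T
    print(round(th,2),T.round(1),'du %.2f dz %.2f'%tuple(d), 'dx %.3f dy %.3f dz %.3f cm'%(d[0]*.09634,-d[0]*.02682,d[1]/10),'edge lift',54*np.tan(th)+2/np.cos(th)-7)
E
```

```text
time_s: 11.0
position: [0.5122, 0.0871, 0.1046]
tcp_rot: [[-0.964, 0.267, 0.001], [0.267, 0.964, -0.0], [-0.001, 0.0, -1.0]]
force: [0.1, -0.1, -1.6]
opening: 0.178
u 0.4700807205272444 tip u 0.5995807205272444
0.0 [469.7 103.5] du -0.38 dz -1.14 dx -0.037 dy 0.010 dz -0.114 cm edge lift -5.0
0.05 [470.2 100.1] du 0.49 dz -3.38 dx 0.047 dy -0.013 dz -0.338 cm edge lift -2.295245140903983
0.1 [471.   96.8] du 0.81 dz -3.33 dx 0.078 dy -0.022 dz -0.333 cm edge lift 0.4281141294152402
0.15 [472.1  93.5] du 1.13 dz -3.25 dx 0.109 dy -0.030 dz -0.325 cm edge lift 3.1840146604952633
0.2 [473.6  90.4] du 1.45 dz -3.14 dx 0.139 dy -0.039 dz -0.314 cm edge lift 5.9870196073507
0.25 [475.3  87.4] du 1.76 dz -2.99 dx 0.170 dy -0.047 dz -0.299 cm edge lift 8.85263379390473
0.3 [477.4  84.6] du 2.07 dz -2.81 dx 0.200 dy -0.056 dz -0.281 cm edge lift 11.79766068199583
0.35 [479.8  82. ] du 2.38 dz -2.60 dx 0.229 dy -0.064 dz -0.260 cm edge lift 14.840619087609916
```

```bash
python3 -m handwheel '[{"hand":-1,"dx":-0.02,"dy":0,"dz":-0.11,"wx":0,"wy":0,"wz":0},{"hand":-1,"dx":0.05,"dy":-0.01,"dz":-0.34,"wx":-0.0134,"wy":-0.0482,"wz":0},{"hand":-1,"dx":0.08,"dy":-0.02,"dz":-0.33,"wx":-0.0134,"wy":-0.0482,"wz":0},{"hand":-1,"dx":0,"dy":0,"dz":0,"wx":0,"wy":0,"wz":0},{"hand":-1,"dx":0,"dy":0,"dz":0,"wx":0,"wy":0,"wz":0}]' && python3 -m handwheel '[{"hand":-1,"dx":0.11,"dy":-0.03,"dz":-0.33,"wx":-0.0134,"wy":-0.0482,"wz":0},{"hand":-1,"dx":0,"dy":0,"dz":0,"wx":0,"wy":0,"wz":0},{"hand":-1,"dx":0,"dy":0,"dz":0,"wx":0,"wy":0,"wz":0}]'
python3 - <<'E'
from h import *
s=bot.read_state();p=s['position']; R=s['tcp_rot'];U=np.array([.9634,-.2682,0]);print('u',p@U,p[2],'tilt',np.arcsin(-R[2,0]))
t=p+R@np.array([-.1295,0,-.0075]);print('tip u,z',t@U,t[2]); t=np.array([.64,.05,.115])
for n in ['scene','side']:
    p,d,c=cap(n,n+'7'); q=proj(c,t)[0]
    x,y=int(q[0]),int(q[1]); cv2.imwrite('pics/c7%s.png'%n,cv2.resize(p[max(y-30,0):y+30,x-35:x+35,::-1],None,fx=10,fy=10,interpolation=cv2.INTER_CUBIC))
E
```

```text
time_s: 11.5
position: [0.5123, 0.087, 0.0967]
tcp_rot: [[-0.959, 0.268, 0.094], [0.266, 0.964, -0.026], [-0.097, -0.0, -0.995]]
force: [-2.2, 0.2, -0.2]
opening: 0.18
time_s: 11.8
position: [0.5128, 0.0867, 0.0932]
tcp_rot: [[-0.953, 0.268, 0.14], [0.265, 0.964, -0.04], [-0.145, -0.001, -0.989]]
force: [-3.1, 0.9, 0.4]
opening: 0.182
u 0.4707906250412078 0.0932252440924317 tilt 0.14601588328998957
tip u,z 0.5978257910797784 0.11948736789868572
```

View pics/c7side.png

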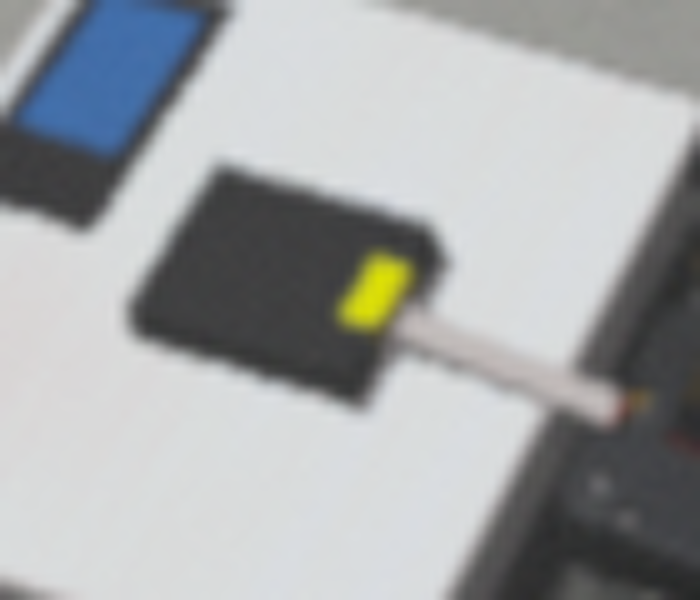

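```bash
python3 -m handwheel '[{"hand":-1,"dx":0.08,"dy":-0.02,"dz":-0.33,"wx":-0.0134,"wy":-0.0482,"wz":0},{"hand":-1,"dx":0,"dy":0,"dz":0,"wx":0,"wy":0,"wz":0},{"hand":-1,"dx":0,"dy":0,"dz":0,"wx":0,"wy":0,"wz":0}]'
cat > look.py <<'E'
import sys
from h import *
s=bot.read_state();p=s['position']; R=s['tcp_rot'];U=np.array([.9634,-.2682,0]);print('u',p@U,p[2],'tilt',np.arcsin(-R[2,0]),s['moment'],s['force'])
t=p+R@np.array([-.1295,0,-.0075]);print('tip u,z',t@U,t[2]); t=np.array([.64,.05,.115])
for n in ['scene','side']:
    p,d,c=cap(n,n+sys.argv[1]); q=proj(c,t)[0]
    P=pts(c,d); m=(P[...,2]>.119)&(P[...,2]<.15)&(P[...,0]>.6)&(P[...,0]<.73)&(abs(P[...,1]-.045)<.06)&(p.max(2)<70)
    a=P[m]; u=a@U-.6295
    A=np.c_[u,np.ones(len(u))]; print(n,len(u),'slope,zc',np.linalg.lstsq(A,a[:,2],rcond=None)[0], 'u range',np.percentile(u,[2,98]))
    x,y=int(q[0]),int(q[1]); cv2.imwrite('pics/c%s%s.png'%(sys.argv[1],n),cv2.resize(p[max(y-30,0):y+30,x-35:x+35,::-1],None,fx=10,fy=10,interpolation=cv2.INTER_CUBIC))
E
python3 look.py 8
```

```text
time_s: 12.2
position: [0.5159, 0.0862, 0.0904]
tcp_rot: [[-0.944, 0.267, 0.192], [0.262, 0.964, -0.053], [-0.2, 0.0, -0.98]]
force: [0.4, 0.3, -0.6]
opening: 0.181
u 0.4738983602965069 0.09041017916758683 tilt 0.2008540351957067 [ 0.06850053  0.16605417 -0.01786759] [ 0.43249906  0.25963659 -0.60731426]
tip u,z 0.5993030711884562 0.12359546494845164
scene 491 slope,zc [-0.14260798  0.13160078] u range [-0.02296964  0.0418476 ]
side 309 slope,zc [-0.08447159  0.13112811] u range [-0.03302263  0.03373724]
```

View pics/c8side.png

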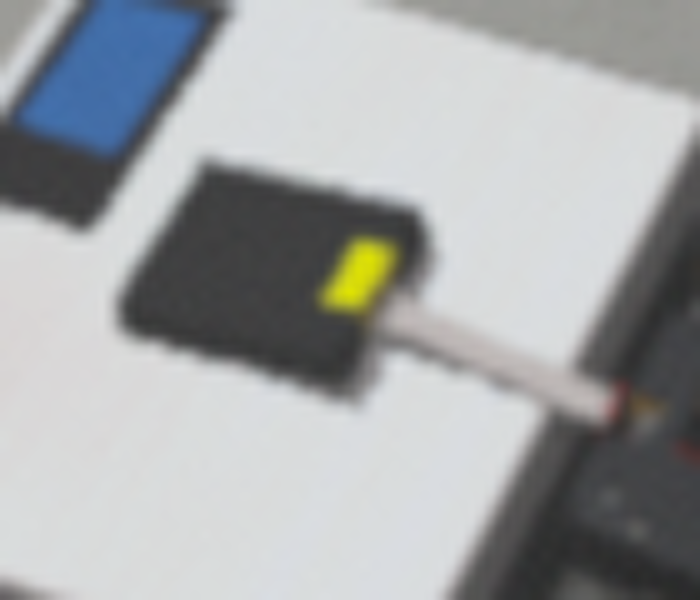

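The cover has popped: its slope is about 0.14 rad and its centre is 5.4 mm higher, with the pry force gone. I withdraw the blade.

```bash
python3 -m handwheel '[{"hand":-1,"dx":-0.4,"dy":0.11,"dz":-0.05,"wx":0,"wy":0,"wz":0},{"hand":-1,"dx":-0.5,"dy":0.14,"dz":-0.05,"wx":0,"wy":0,"wz":0},{"hand":-1,"dx":-0.9,"dy":0.25,"dz":0,"wx":0,"wy":0,"wz":0},{"hand":-1,"dx":-1.5,"dy":0.42,"dz":0,"wx":0,"wy":0,"wz":0},{"hand":-1,"dx":-1.5,"dy":0.42,"dz":0.5,"wx":0.02,"wy":0.07,"wz":0},{"hand":-1,"dx":0,"dy":0,"dz":3,"wx":0.034,"wy":0.123,"wz":0},{"hand":-1,"dx":0,"dy":0,"dz":4,"wx":0,"wy":0,"wz":0},{"hand":-1,"dx":0,"dy":0,"dz":3,"wx":0,"wy":0,"wz":0},{"hand":-1,"dx":0,"dy":0,"dz":0,"wx":0,"wy":0,"wz":0}]'; python3 look.py 9
```

```text
time_s: 13.2
position: [0.4692, 0.0993, 0.192]
tcp_rot: [[-0.963, 0.268, 0.028], [0.268, 0.963, -0.008], [-0.029, 0.0, -1.0]]
force: [-0.1, 0.1, -1.6]
opening: 0.18
u 0.42541193795145255 0.19197974574746074 tilt 0.02943420122583655 [ 0.00805372 -0.04119775  0.0452011 ] [-0.12481603  0.074932   -1.6017095 ]
tip u,z 0.5546396888938011 0.2032876757717405
scene 492 slope,zc [-0.15126368  0.13176065] u range [-0.02291631  0.04171262]
side 329 slope,zc [-0.07193901  0.13092257] u range [-0.03282678  0.03516105]
```

View pics/c9side.png

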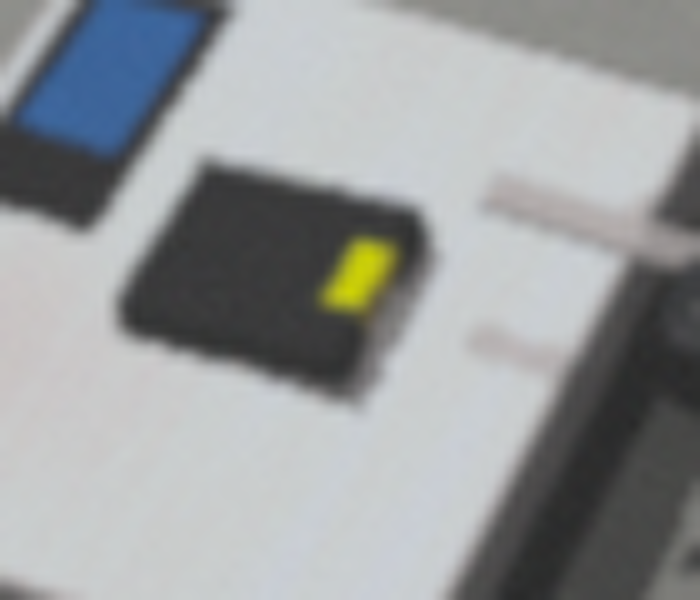

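View pics/scene9.png

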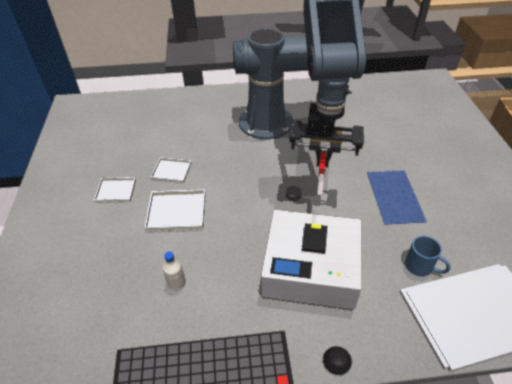

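The side view shows the cover staying up by itself with a gap at the notch. The scene view shows the bystanders where they were. The tool now goes back to the mat.

```bash
python3 -m handwheel '[{"hand":-1,"dx":-0.5,"dy":2.5,"dz":0,"wx":0.005,"wy":0.028,"wz":0.03},{"hand":-1,"dx":-0.5,"dy":3,"dz":0,"wx":0,"wy":0,"wz":0.04},{"hand":-1,"dx":-0.5,"dy":3.5,"dz":0,"wx":0,"wy":0,"wz":0.04},{"hand":-1,"dx":-0.5,"dy":3.5,"dz":0,"wx":0,"wy":0,"wz":0.04},{"hand":-1,"dx":-0.5,"dy":3.5,"dz":0,"wx":0,"wy":0,"wz":0.04},{"hand":-1,"dx":-0.5,"dy":3.5,"dz":-1,"wx":0,"wy":0,"wz":0.04},{"hand":-1,"dx":-0.5,"dy":3.5,"dz":-2,"wx":0,"wy":0,"wz":0},{"hand":-1,"dx":-0.5,"dy":2.5,"dz":-3,"wx":0,"wy":0,"wz":0},{"hand":-1,"dx":-0.5,"dy":1,"dz":-3,"wx":0,"wy":0,"wz":0},{"hand":-1,"dx":0,"dy":0,"dz":-3,"wx":0,"wy":0,"wz":0}]' && python3 -m handwheel '[{"hand":-1,"dx":0,"dy":0,"dz":-2.5,"wx":0,"wy":0,"wz":0},{"hand":-1,"dx":0,"dy":0,"dz":-1.5,"wx":0,"wy":0,"wz":0},{"hand":-1,"dx":0,"dy":0,"dz":0,"wx":0,"wy":0,"wz":0},{"hand":-1,"dx":0,"dy":0,"dz":0,"wx":0,"wy":0,"wz":0}]'
```

```text
time_s: 14.3
position: [0.4191, 0.3648, 0.0652]
tcp_rot: [[-0.999, 0.039, -0.011], [0.039, 0.999, -0.006], [0.011, -0.006, -1.0]]
force: [-0.2, 0.1, -1.2]
opening: 0.184
time_s: 14.7
position: [0.4207, 0.3634, 0.0271]
tcp_rot: [[-0.999, 0.042, -0.011], [0.042, 0.999, -0.006], [0.01, -0.006, -1.0]]
force: [0.9, -0.3, -1.0]
opening: 0.177
```

```bash
python3 -m handwheel '[{"hand":-1,"dx":0,"dy":0,"dz":-1,"wx":0.006,"wy":-0.011,"wz":0},{"hand":-1,"dx":0,"dy":0,"dz":-0.6,"wx":0,"wy":0,"wz":0},{"hand":-1,"dx":0,"dy":0,"dz":-0.2,"wx":0,"wy":0,"wz":0},{"hand":-1,"dx":0,"dy":0,"dz":0,"wx":0,"wy":0,"wz":0},{"hand":-1,"dx":0,"dy":0,"dz":0,"wx":0,"wy":0,"wz":0}]'
```

```text
time_s: 15.2
position: [0.4224, 0.3643, 0.0109]
tcp_rot: [[-0.999, 0.042, 0.004], [0.042, 0.999, 0.002], [-0.004, 0.003, -1.0]]
force: [-0.4, 0.8, -0.4]
opening: 0.181
```

```bash
python3 -m handwheel '[{"hand":-1,"dx":0,"dy":0,"dz":-0.2,"wx":0,"wy":0,"wz":0},{"hand":-1,"dx":0,"dy":0,"dz":-0.1,"wx":0,"wy":0,"wz":0},{"hand":-1,"dx":0,"dy":0,"dz":0,"wx":0,"wy":0,"wz":0}]'
```

```text
time_s: 15.5
position: [0.422, 0.364, 0.0074]
tcp_rot: [[-0.999, 0.042, 0.003], [0.042, 0.999, 0.002], [-0.003, 0.002, -1.0]]
force: [0.2, -0.2, -1.4]
opening: 0.182
```

```bash
python3 -m handwheel '[{"hand":-1,"dx":0,"dy":0,"dz":-0.1,"wx":0,"wy":0,"wz":0},{"hand":-1,"dx":0,"dy":0,"dz":0,"wx":0,"wy":0,"wz":0},{"hand":1,"dx":0,"dy":0,"dz":0,"wx":0,"wy":0,"wz":0},{"hand":1,"dx":0,"dy":0,"dz":0,"wx":0,"wy":0,"wz":0},{"hand":1,"dx":0,"dy":0,"dz":0,"wx":0,"wy":0,"wz":0},{"hand":1,"dx":0,"dy":0,"dz":0,"wx":0,"wy":0,"wz":0},{"hand":1,"dx":0,"dy":0,"dz":1,"wx":0,"wy":0,"wz":0},{"hand":1,"dx":0,"dy":0,"dz":3,"wx":0,"wy":0,"wz":0},{"hand":1,"dx":0,"dy":0,"dz":4,"wx":0,"wy":0,"wz":0},{"hand":1,"dx":0,"dy":0,"dz":4,"wx":0,"wy":0,"wz":0}]'
```

```text
time_s: 16.5
position: [0.4216, 0.3638, 0.1279]
tcp_rot: [[-0.999, 0.042, 0.003], [0.042, 0.999, 0.001], [-0.002, 0.002, -1.0]]
force: [0.7, 0.5, 0.9]
opening: 0.827
```

```bash
python3 -m handwheel '[{"hand":1,"dx":0,"dy":0,"dz":4,"wx":0,"wy":0,"wz":0},{"hand":1,"dx":2,"dy":-2,"dz":4,"wx":0,"wy":0,"wz":-0.03},{"hand":1,"dx":4,"dy":-4,"dz":3,"wx":0,"wy":0,"wz":-0.04},{"hand":1,"dx":4,"dy":-4,"dz":2,"wx":0,"wy":0,"wz":-0.04},{"hand":1,"dx":4,"dy":-4,"dz":1.5,"wx":0,"wy":0,"wz":-0.04},{"hand":1,"dx":4,"dy":-4,"dz":1,"wx":0,"wy":0,"wz":-0.04},{"hand":1,"dx":4,"dy":-4,"dz":0,"wx":0,"wy":0,"wz":-0.04},{"hand":1,"dx":4,"dy":-4,"dz":0,"wx":0,"wy":0,"wz":0},{"hand":1,"dx":4,"dy":-4,"dz":0,"wx":0,"wy":0,"wz":0},{"hand":1,"dx":4,"dy":-4,"dz":0,"wx":0,"wy":0,"wz":0}]' && python3 -m handwheel '[{"hand":1,"dx":0,"dy":0,"dz":0,"wx":0,"wy":0,"wz":0},{"hand":1,"dx":0,"dy":0,"dz":0,"wx":0,"wy":0,"wz":0}]'
python3 - <<'E'
from h import *
s=bot.read_state();print(s['position'],s['tcp_rot'].round(3).tolist())
p,d,c=cap('wrist','w10'); np.savez('pics/w10.npz',p=p,d=d,**{k:np.array(v) for k,v in c.items()})
cap('scene','s10')
h=cv2.cvtColor(p,cv2.COLOR_RGB2HSV); H,S,V=[h[...,i].astype(int) for i in range(3)]
P=pts(c,d); m=(P[...,2]>.118)&(P[...,2]<.15)&(P[...,0]>.6)&(P[...,0]<.73)&(abs(P[...,1]-.045)<.07)
m=cv2.morphologyEx(m.astype(np.uint8),cv2.MORPH_OPEN,np.ones((3,3)))
a=P[m>0]; print(len(a)); r=cv2.minAreaRect((a[:,:2]*1000).astype(np.float32)); print(r, cv2.boxPoints(r).round(1).tolist())
A=np.c_[a[:,:2]-np.array(r[0])/1000,np.ones(len(a))]; print(np.linalg.lstsq(A,a[:,2],rcond=None)[0])
E
```

```text
time_s: 17.5
position: [0.7178, 0.0675, 0.2689]
tcp_rot: [[-0.963, 0.269, 0.004], [0.269, 0.963, 0.001], [-0.004, 0.002, -1.0]]
force: [0.6, 0.4, 0.4]
opening: 0.998
time_s: 17.7
position: [0.7169, 0.0678, 0.2677]
tcp_rot: [[-0.963, 0.271, 0.003], [0.271, 0.963, 0.002], [-0.002, 0.002, -1.0]]
force: [-0.4, -0.3, -0.8]
opening: 1.002
[0.71691038 0.06784858 0.2677128 ] [[-0.963, 0.271, 0.003], [0.271, 0.963, 0.002], [-0.002, 0.002, -1.0]]
5686
((668.5230102539062, 43.00322723388672), (60.14830780029297, 76.48472595214844), 74.21337890625) [[623.5, 24.5], [697.0999755859375, 3.700000047683716], [713.5, 61.5], [639.9000244140625, 82.30000305175781]]
[-0.13089783  0.03487242  0.13092292]
```

View pics/w10.png

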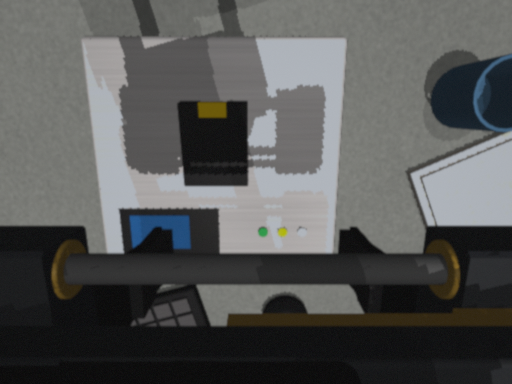

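View pics/s10.png

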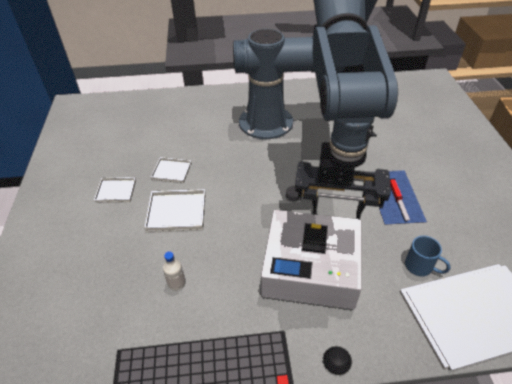

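The wrist view shows the deck at (85–345, 38–), the cover still tilted at (180–247, 100–186), and the yellow mark at (212,110). The scene view shows the tool on the mat at (400,195). The depth fit gives the cover's top centre at (0.668, 0.043, 0.131), tilt 0.135 and size 60x76, which agrees with the description. I descend to grip it.

```bash
python3 -m handwheel '[{"hand":1,"dx":-2,"dy":-1,"dz":0,"wx":0,"wy":0,"wz":0},{"hand":1,"dx":-2,"dy":-1,"dz":-1,"wx":0,"wy":0,"wz":0},{"hand":1,"dx":-0.9,"dy":-0.5,"dz":-2,"wx":0,"wy":0,"wz":0},{"hand":1,"dx":0,"dy":0,"dz":-3,"wx":0,"wy":0,"wz":0},{"hand":1,"dx":0,"dy":0,"dz":-2,"wx":0,"wy":0,"wz":0},{"hand":1,"dx":0,"dy":0,"dz":-1,"wx":0,"wy":0,"wz":0},{"hand":1,"dx":0,"dy":0,"dz":-0.5,"wx":0,"wy":0,"wz":0},{"hand":1,"dx":0,"dy":0,"dz":0,"wx":0,"wy":0,"wz":0},{"hand":1,"dx":0,"dy":0,"dz":0,"wx":0,"wy":0,"wz":0}]'
```

```text
time_s: 18.7
position: [0.6688, 0.0445, 0.1743]
tcp_rot: [[-0.963, 0.268, 0.006], [0.268, 0.963, 0.001], [-0.006, 0.003, -1.0]]
force: [-0.9, -0.0, -0.2]
opening: 0.996
```

```bash
python3 -m handwheel '[{"hand":1,"dx":-0.05,"dy":-0.15,"dz":-2,"wx":0,"wy":0,"wz":0},{"hand":1,"dx":0,"dy":0,"dz":-2,"wx":0,"wy":0,"wz":0},{"hand":1,"dx":0,"dy":0,"dz":-1.2,"wx":0,"wy":0,"wz":0},{"hand":1,"dx":0,"dy":0,"dz":-0.5,"wx":0,"wy":0,"wz":0},{"hand":1,"dx":0,"dy":0,"dz":0,"wx":0,"wy":0,"wz":0},{"hand":1,"dx":0,"dy":0,"dz":0,"wx":0,"wy":0,"wz":0}]'
```

```text
time_s: 19.3
position: [0.6683, 0.0425, 0.1169]
tcp_rot: [[-0.963, 0.269, 0.006], [0.269, 0.963, 0.001], [-0.005, 0.002, -1.0]]
force: [1.3, 0.3, -0.1]
opening: 0.999
```

```bash
python3 look.py 11; python3 -m handwheel '[{"hand":-1,"dx":0,"dy":0,"dz":0,"wx":0,"wy":0,"wz":0},{"hand":-1,"dx":0,"dy":0,"dz":0,"wx":0,"wy":0,"wz":0},{"hand":-1,"dx":0,"dy":0,"dz":0,"wx":0,"wy":0,"wz":0},{"hand":-1,"dx":0,"dy":0,"dz":0,"wx":0,"wy":0,"wz":0},{"hand":-1,"dx":0,"dy":0,"dz":0,"wx":0,"wy":0,"wz":0},{"hand":-1,"dx":0,"dy":0,"dz":0,"wx":0,"wy":0,"wz":0}]'; python3 look.py 12
```

```text
u 0.6324270921892419 0.11694160252748834 tilt 0.005145296116286337 [-0.00551287  0.01327514  0.00734644] [ 1.3224235   0.2859077  -0.06120802]
tip u,z 0.7618913472083628 0.12510779454514717
scene 540 slope,zc [-0.15441811  0.13247675] u range [-0.01673157  0.04154486]
side 211 slope,zc [-0.03692318  0.13187978] u range [-0.03402432  0.01810303]
time_s: 20.0
position: [0.6676, 0.0428, 0.1161]
tcp_rot: [[-0.963, 0.269, 0.004], [0.269, 0.963, 0.001], [-0.004, 0.002, -1.0]]
force: [0.5, 1.2, 0.3]
opening: 0.686
u 0.6317342236186461 0.11608156717495599 tilt 0.003612850360651491 [ 0.10958481 -0.02911465 -0.04797038] [0.54726371 1.16738691 0.25274621]
tip u,z 0.7612108300082427 0.12404935921999084
scene 576 slope,zc [-0.16417101  0.13249974] u range [-0.01657366  0.04170486]
side 184 slope,zc [0.07922045 0.13467797] u range [-0.03443347  0.01252898]
```

View pics/c12side.png

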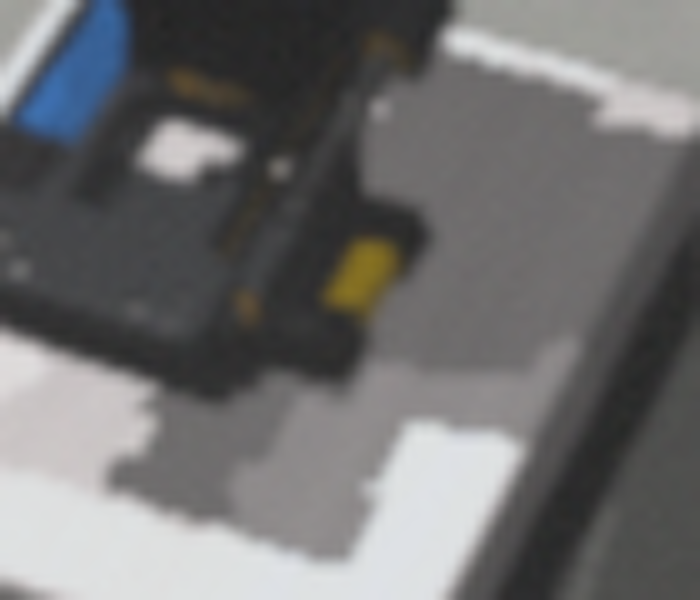

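View pics/c12scene.png

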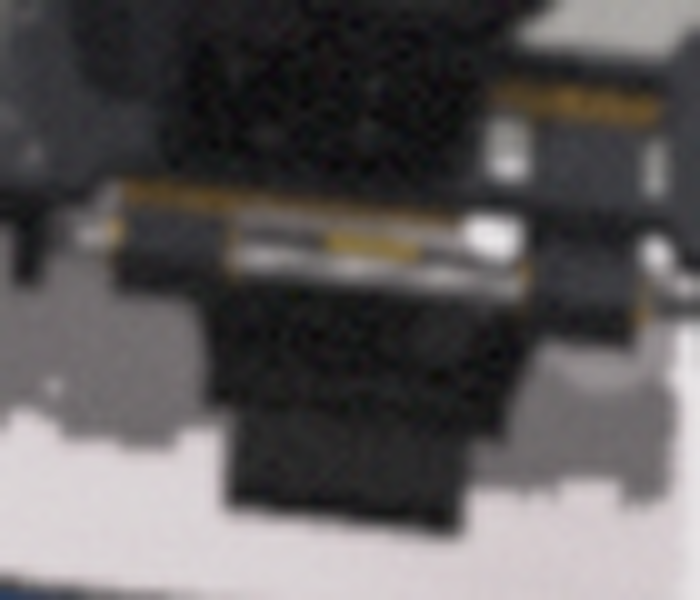

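The opening of 0.686 corresponds to 59.7 mm, so the cover is gripped and still tilted up. I lift it.

```bash
python3 -m handwheel '[{"hand":-1,"dx":0,"dy":0,"dz":0,"wx":0,"wy":0,"wz":0},{"hand":-1,"dx":0,"dy":0,"dz":0.3,"wx":0,"wy":0,"wz":0},{"hand":-1,"dx":0,"dy":0,"dz":0.7,"wx":0,"wy":0,"wz":0},{"hand":-1,"dx":0,"dy":0,"dz":1.5,"wx":0,"wy":0,"wz":0},{"hand":-1,"dx":0,"dy":0,"dz":3,"wx":0,"wy":0,"wz":0},{"hand":-1,"dx":0,"dy":0,"dz":4,"wx":0,"wy":0,"wz":0},{"hand":-1,"dx":0,"dy":0,"dz":2,"wx":0,"wy":0,"wz":0},{"hand":-1,"dx":0,"dy":0,"dz":0,"wx":0,"wy":0,"wz":0},{"hand":-1,"dx":0,"dy":0,"dz":0,"wx":0,"wy":0,"wz":0}]'
python3 - <<'E'
from h import *
for n in ['scene','side']:
    p,d,c=cap(n,n+'13')
    s=bot.read_state();q=proj(c,s['position'])[0];x,y=int(q[0]),int(q[1]); cv2.imwrite('pics/c13%s.png'%n,cv2.resize(p[max(y-50,0):y+50,x-60:x+60,::-1],None,fx=6,fy=6,interpolation=cv2.INTER_CUBIC))
E
```

```text
time_s: 21.0
position: [0.6673, 0.0426, 0.2316]
tcp_rot: [[-0.963, 0.269, 0.005], [0.269, 0.963, 0.001], [-0.004, 0.002, -1.0]]
force: [0.0, 0.3, -1.6]
opening: 0.681
```

View pics/c13scene.png

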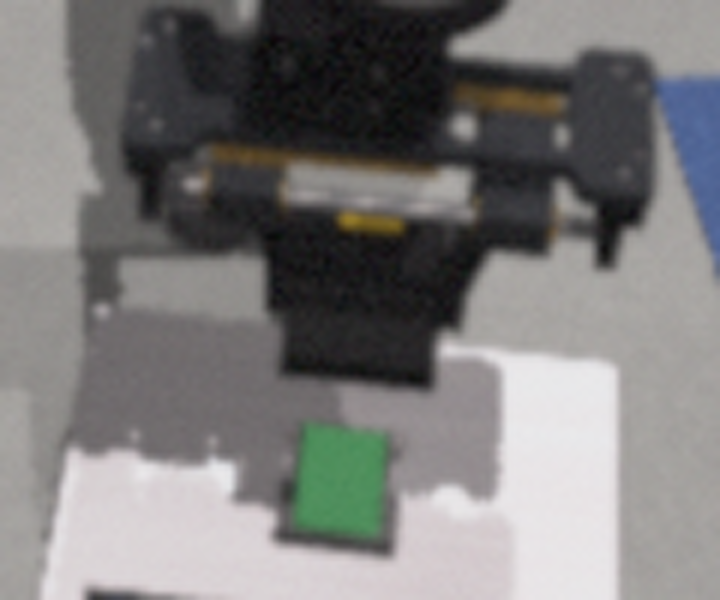

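View pics/c13side.png

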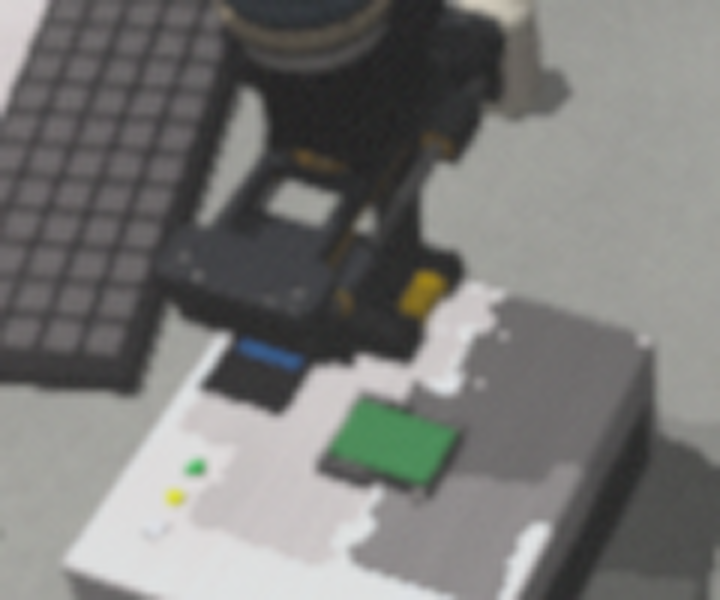

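The scene and side views show the green glass bare and the cover in the fingers. Next I measure the tray precisely.

```bash
python3 - <<'E'
from h import *
for n in ['scene','side']:
    z=np.load('pics/%s0.npz'%n); p,d=z['p'],z['d']; c={k:z[k] for k in ['fx','fy','cx','cy','rvec','tvec']}
    P=pts(c,d); m=(P[...,2]>.012)&(P[...,2]<.035)&(P[...,0]>.3)&(P[...,0]<.53)&(P[...,1]>-.45)&(P[...,1]<-.2)&(d>0)
    a=P[m]; r=cv2.minAreaRect((a[:,:2]*1000).astype(np.float32)); print(n,len(a),r,np.percentile(a[:,:2],[1,99],axis=0).round(3).tolist())
p=cv2.imread('pics/scene0.png'); cv2.imwrite('pics/ctray.png',cv2.resize(p[180:240,135:215],None,fx=9,fy=9,interpolation=cv2.INTER_CUBIC))
E
```

```text
scene 464 ((401.08770751953125, -329.3357849121094), (170.57080078125, 202.29490661621094), 85.73538208007812) [[0.344, -0.419], [0.505, -0.243]]
side 280 ((425.9938659667969, -332.29168701171875), (177.07174682617188, 150.18858337402344), 85.84606170654297) [[0.347, -0.422], [0.504, -0.241]]
```

View pics/ctray.png

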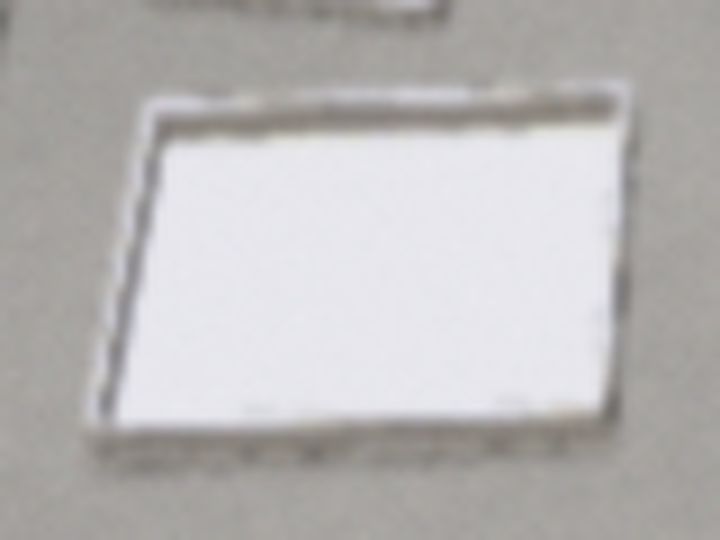

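```bash
python3 -m handwheel '[{"hand":-1,"dx":-1,"dy":-1.5,"dz":0,"wx":-0.018,"wy":-0.065,"wz":0},{"hand":-1,"dx":-2,"dy":-3,"dz":0,"wx":-0.018,"wy":-0.065,"wz":0},{"hand":-1,"dx":-2,"dy":-3,"dz":0,"wx":0,"wy":0,"wz":0.04},{"hand":-1,"dx":-2,"dy":-3,"dz":0,"wx":0,"wy":0,"wz":0.04},{"hand":-1,"dx":-2,"dy":-3,"dz":0,"wx":0,"wy":0,"wz":0.04},{"hand":-1,"dx":-2,"dy":-3,"dz":0,"wx":0,"wy":0,"wz":0.04},{"hand":-1,"dx":-2,"dy":-3,"dz":0,"wx":0,"wy":0,"wz":0.04},{"hand":-1,"dx":-2,"dy":-3,"dz":0,"wx":0,"wy":0,"wz":0},{"hand":-1,"dx":-2,"dy":-3,"dz":0,"wx":0,"wy":0,"wz":0},{"hand":-1,"dx":-2,"dy":-3,"dz":0,"wx":0,"wy":0,"wz":0}]' && python3 -m handwheel '[{"hand":-1,"dx":-2,"dy":-3,"dz":0,"wx":0,"wy":0,"wz":0},{"hand":-1,"dx":-2,"dy":-3,"dz":-1,"wx":0,"wy":0,"wz":0},{"hand":-1,"dx":-1.2,"dy":-2.9,"dz":-2,"wx":0,"wy":0,"wz":0},{"hand":-1,"dx":0,"dy":0,"dz":-3,"wx":0,"wy":0,"wz":0},{"hand":-1,"dx":0,"dy":0,"dz":-3,"wx":0,"wy":0,"wz":0},{"hand":-1,"dx":0,"dy":0,"dz":-3,"wx":0,"wy":0,"wz":0},{"hand":-1,"dx":0,"dy":0,"dz":-1,"wx":0,"wy":0,"wz":0},{"hand":-1,"dx":0,"dy":0,"dz":0,"wx":0,"wy":0,"wz":0},{"hand":-1,"dx":0,"dy":0,"dz":0,"wx":0,"wy":0,"wz":0}]'
cat > l2.py <<'E'
import sys
from h import *
s=bot.read_state()
for n in ['scene','side']:
    p,d,c=cap(n,n+sys.argv[1]); P=pts(c,d)
    q=proj(c,s['position'])[0];x,y=int(q[0]),int(q[1]); cv2.imwrite('pics/c%s%s.png'%(sys.argv[1],n),cv2.resize(p[max(y-50,0):y+50,x-60:x+60,::-1],None,fx=6,fy=6,interpolation=cv2.INTER_CUBIC))
E
python3 l2.py 14
```

```text
time_s: 22.1
position: [0.4757, -0.2427, 0.2293]
tcp_rot: [[-0.988, 0.072, 0.135], [0.072, 0.997, -0.005], [-0.135, 0.005, -0.991]]
force: [-0.4, -0.5, -0.6]
opening: 0.688
time_s: 23.0
position: [0.4258, -0.3316, 0.1013]
tcp_rot: [[-0.988, 0.071, 0.138], [0.071, 0.997, -0.008], [-0.138, 0.002, -0.99]]
force: [0.4, -0.8, -0.7]
opening: 0.687
```

View pics/c14scene.png

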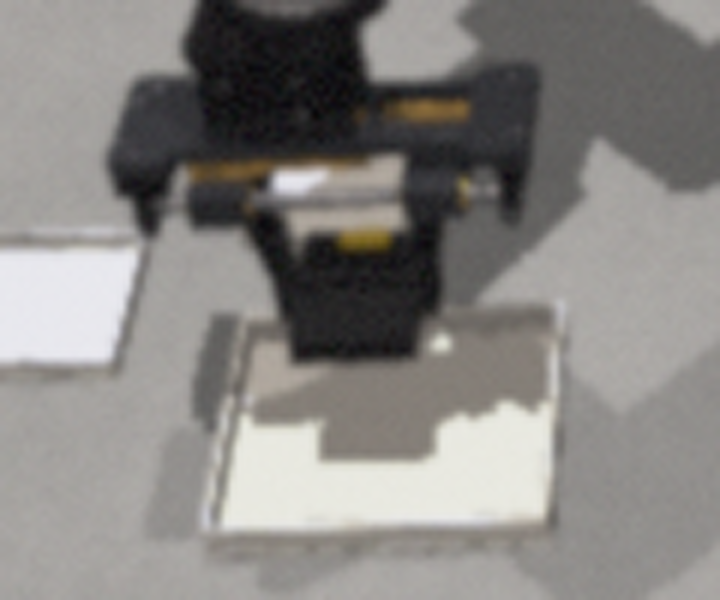

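View pics/c14side.png

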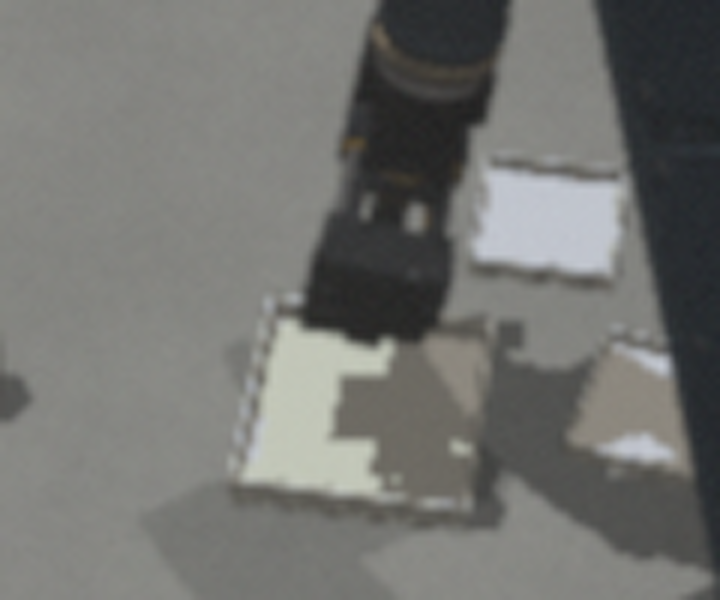

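```bash
python3 -m handwheel '[{"hand":-1,"dx":0,"dy":0,"dz":-2,"wx":0,"wy":0,"wz":0},{"hand":-1,"dx":0,"dy":0,"dz":-2.5,"wx":0,"wy":0,"wz":0},{"hand":-1,"dx":0,"dy":0,"dz":-2,"wx":0,"wy":0,"wz":0},{"hand":-1,"dx":0,"dy":0,"dz":-1.5,"wx":0,"wy":0,"wz":0},{"hand":-1,"dx":0,"dy":0,"dz":-0.7,"wx":0,"wy":0,"wz":0},{"hand":-1,"dx":0,"dy":0,"dz":-0.3,"wx":0,"wy":0,"wz":0},{"hand":-1,"dx":0,"dy":0,"dz":0,"wx":0,"wy":0,"wz":0},{"hand":-1,"dx":0,"dy":0,"dz":0,"wx":0,"wy":0,"wz":0}]'; python3 -m handwheel '[{"hand":-1,"dx":0,"dy":0,"dz":-0.2,"wx":0,"wy":0,"wz":0},{"hand":-1,"dx":0,"dy":0,"dz":0,"wx":0,"wy":0,"wz":0},{"hand":-1,"dx":0,"dy":0,"dz":0,"wx":0,"wy":0,"wz":0}]'
```

```text
time_s: 23.9
position: [0.426, -0.3319, 0.012]
tcp_rot: [[-0.988, 0.072, 0.139], [0.071, 0.997, -0.009], [-0.139, 0.001, -0.99]]
force: [0.7, 0.6, 0.4]
opening: 0.687
time_s: 24.2
position: [0.4256, -0.3315, 0.0093]
tcp_rot: [[-0.988, 0.072, 0.138], [0.071, 0.997, -0.008], [-0.138, 0.002, -0.99]]
force: [-0.2, 0.0, -0.8]
opening: 0.684
```

Lower a little more, then open.

```bash
python3 -m handwheel '[{"hand":-1,"dx":0,"dy":0,"dz":-0.2,"wx":0,"wy":0,"wz":0},{"hand":-1,"dx":0,"dy":0,"dz":0,"wx":0,"wy":0,"wz":0}]'; python3 -m handwheel '[{"hand":1,"dx":0,"dy":0,"dz":0,"wx":0,"wy":0,"wz":0},{"hand":1,"dx":0,"dy":0,"dz":0,"wx":0,"wy":0,"wz":0},{"hand":1,"dx":0,"dy":0,"dz":0,"wx":0,"wy":0,"wz":0},{"hand":1,"dx":0,"dy":0,"dz":0,"wx":0,"wy":0,"wz":0},{"hand":1,"dx":0,"dy":0,"dz":0.5,"wx":0,"wy":0,"wz":0},{"hand":1,"dx":0,"dy":0,"dz":2,"wx":0,"wy":0,"wz":0},{"hand":1,"dx":0,"dy":0,"dz":4,"wx":0,"wy":0,"wz":0},{"hand":1,"dx":0,"dy":0,"dz":4,"wx":0,"wy":0,"wz":0},{"hand":1,"dx":0,"dy":2,"dz":4,"wx":0,"wy":0,"wz":0},{"hand":1,"dx":0,"dy":4,"dz":4,"wx":0,"wy":0,"wz":0}]' ; python3 -m handwheel '[{"hand":1,"dx":0,"dy":4,"dz":0,"wx":0,"wy":0,"wz":0},{"hand":1,"dx":0,"dy":4,"dz":0,"wx":0,"wy":0,"wz":0},{"hand":1,"dx":0,"dy":4,"dz":0,"wx":0,"wy":0,"wz":0},{"hand":1,"dx":0,"dy":0,"dz":0,"wx":0,"wy":0,"wz":0},{"hand":1,"dx":0,"dy":0,"dz":0,"wx":0,"wy":0,"wz":0}]'
python3 - <<'E'
from h import *
for n in ['scene','side']:
    p,d,c=cap(n,n+'15'); P=pts(c,d); X,Y,Z=P[...,0],P[...,1],P[...,2]
    m=(X>.34)&(X<.51)&(Y>-.42)&(Y<-.24)&(Z>.008)&(Z<.06)&(p.max(2)<75)&(d>0); a=P[m]
    a=a[a[:,2]>np.median(a[:,2])-.004]; r=cv2.minAreaRect((a[:,:2]*1000).astype(np.float32)); A=np.c_[a[:,:2]-a[:,:2].mean(0),np.ones(len(a))]
    print(n,'cover',len(a),r,np.linalg.lstsq(A,a[:,2],rcond=None)[0])
    h=cv2.cvtColor(p,cv2.COLOR_RGB2HSV); H,S,V=[h[...,i].astype(int) for i in range(3)]
    m=(X>.3)&(X<.6)&(Y>.2)&((H<8)|(H>172))&(S>150)&(V>60)&(d>0); print('tool',m.sum(),P[m].mean(0), P[m][:,2].max())
    m=(X>.38)&(X<.47)&(Y>0)&(Y<.12)&(Z>.008)&(Z<.04)&(V<90)&(d>0); print('tin',P[m].mean(0) if m.any() else None)
    m=(X>.62)&(X<.75)&(Y<-.25)&(Y>-.4)&(Z>.03)&(Z<.2)&(d>0); print('bottle',np.median(P[m],axis=0))
E
```

```text
time_s: 24.4
position: [0.4254, -0.3313, 0.0069]
tcp_rot: [[-0.988, 0.072, 0.138], [0.071, 0.997, -0.007], [-0.138, 0.003, -0.99]]
force: [-0.6, -0.6, -0.3]
opening: 0.684
time_s: 25.4
position: [0.4264, -0.2782, 0.1901]
tcp_rot: [[-0.987, 0.075, 0.141], [0.074, 0.997, -0.012], [-0.141, -0.001, -0.99]]
force: [1.1, -0.4, 0.1]
opening: 0.999
time_s: 25.9
position: [0.4256, -0.1553, 0.1879]
tcp_rot: [[-0.988, 0.069, 0.138], [0.069, 0.998, -0.008], [-0.139, 0.001, -0.99]]
force: [0.2, -0.6, -0.5]
opening: 1.006
scene cover 286 ((428.94677734375, -329.5132141113281), (56.831268310546875, 73.16970825195312), 87.93040466308594) [-0.00896009  0.0015502   0.02046627]
tool 126 [0.43111472 0.36035099 0.02234114] 0.029224484838098478
tin [0.41718632 0.03221748 0.01511387]
bottle [ 0.69364054 -0.32235611  0.08317038]
side cover 23 ((434.3944396972656, -349.16363525390625), (67.41032409667969, 114.9027099609375), 8.519759178161621) [0.10142432 0.03990224 0.01616874]
tool 209 [0.42559616 0.36542614 0.02302256] 0.03182100729634885
tin [0.39762628 0.0483052  0.01831753]
bottle [ 0.67956973 -0.31304787  0.08152743]
```

View pics/scene15.png

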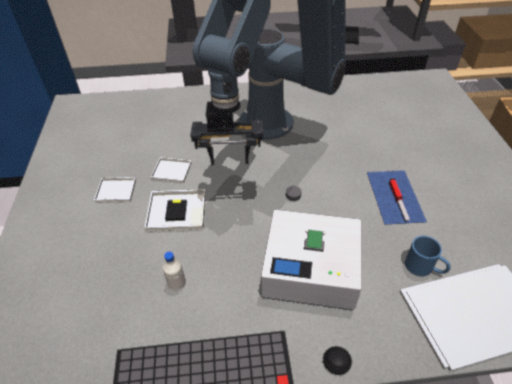

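View pics/side15.png

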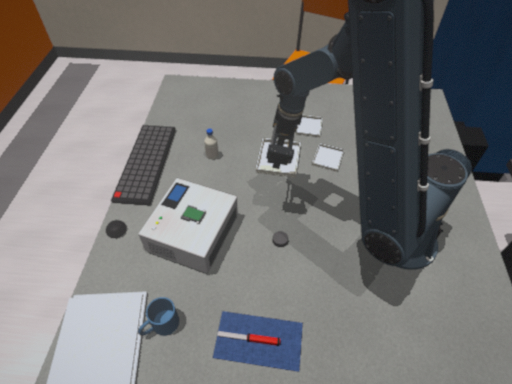

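The scene view shows the cover flat in the big tray at (176,210), yellow mark up, with its top at 20.5 mm and a slope of 0.009. The glass is bare at (315,240), the tool is on the mat at (400,195), and the bystanders are in place.

```bash
python3 -c "
from rig import hand_in
print(hand_in())"
```

```text
the job is handed in; nothing more can be done
None
```

The scanner's glass is uncovered and the job is handed in after about 26 s of the 62 s allowed; no verdict was reported.

I gripped the pry tool and slid its blade into the notch until it touched the steel block. I then backed it off and levered it over the deck edge until the cover popped. The tool went back on the mat, and I lifted the cover off and set it in the largest tray.

**Last checks:**
- **Cover:** In the scene view it lies yellow side up in the tray, about 4 mm from the tray's centre. Its top is 20.5 mm over the desk, so its centre is about 12.5 mm, and it is within 0.01 rad of level. In the side view the arm hid the cover, so its fit (only 23 pixels) is useless and I relied on the scene view alone.
- **Tool:** Its handle's centre is near (0.43, 0.363) on the mat, lying flat.
- **Glass:** It is bare. I saw no sign of the blade or fingers touching it, but I can only infer that from the geometry and the low force readings.
- **Bystanders:** The scene view puts the bottle and tin within about 3 mm of where they started. The side camera's tin reading differs by about 25 mm from the scene view's, probably from other pixels in its mask. I checked the mug by eye only, and it looks unmoved.

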